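# Close down the sachet station on the hut buffet

### The arm

A 6-joint arm with a two-finger parallel gripper is mounted at the origin on the work surface. World frame = base frame: x ahead of the robot, y to its left, z up, the work surface at z = 0. Lengths are in m, angles in rad, forces in N, time in s.
With the tool pointing down it reaches from about 0.25 to 0.8 m from the base axis. Payload 8.5 kg.
Tool frame: the origin (TCP) lies midway between the tips of the shut fingers; the grasp point (between the pads) lies 19 mm behind it (grip_depth is the distance from the TCP to the grasp point, in m); z points along the fingers, y is the line along which they close (so a half turn about z gives the same grasp; the last joint's range is limited). The gripper opens to 85 mm and grips with 20 to 120 N. Pads are 22 mm wide; open, the fingers measure 114 mm over their backs; the gripper's body (76 mm by 85 mm) begins 54 mm behind the grasp point. The pads swing forward as they close: fully open they stand 13 mm farther back than shut.
Start: joints at [1.29, 0.238, -0.013, 1.319, 0, 1.571], TCP at [0.145, 0.504, 0.231] pointing down, gripper open.
Joint ranges: [-2.66, 2.66], [-1.03, 1.9], [-1.14, 1.46], [-1.82, 2.27], [-1.45, 1.34], [-3.14, 3.14]. Speed limits (rad/s): [2.22, 2.22, 2.79, 3.14, 3.14, 3.14].

### API

Orientations are given as a rotation vector (axis times angle).
In Python, from cell import observe, read_camera, camera_model, sign_off, grip_depth gives the robot as it stands. The module is installed in compiled form; this text tells all that it offers.
- The arm moves only by the tool carry_out, never from a script. Its argument "deltas" is a list of rows, each a list of 7 numbers: the finger opening in cm, from 0 to 8.54, then the shift along the world's x, y, z in cm, then the turn, a rotation vector about the world's x, y, z in rad. A call has 1 to 10 rows; each row shifts and turns the commanded pose from where the row before left it; what a row does not reach is not made up. A row lasts 1/8 s, in which the tool goes at most 62.5 mm and 10.7 degrees, less where a joint would pass 70% of its speed; a pose out of reach is approached as far as the arm can. A call with a gripper value outside its range is refused whole. The fingers move at their own pace and stop on an object; the grip force is fixed at half the most. Time passes only in rows, so rows that do not move let the fingers close. It gives the time, the measured TCP pose, the force, the opening and the grip force at its end, in the units of the state.
- observe(): the state, without advancing time (a new reading comes with each control period).
- read_camera(name): name is "scene" or "top" or "wrist"; returns the picture (400x640x3 uint8, red, green, blue); there is no depth.
- camera_model(name): a dict with "mtx" (3x3 intrinsics, pixels), "cam_to_world" (4x4, takes a point from camera to world coordinates). Camera axes: x right, y down, z forward; pixel columns grow to the right and rows downward; lengths in m; the calibration is good to about 2 mm. The wrist camera is an equidistant fisheye: a pixel r from the principal point sees the ray r / f radians off the axis. A picture is of the moment at which its call begins: read the wrist's pose just before it. camera_model takes no time and is no camera call; for the wrist camera it gives the pose at the moment of the call.
- sign_off(): hands the job in; it is judged then, once.
The state is a dict: "t": time; "qpos": joint angles; "joint_velocities": joint speeds; "effort": joint torques, N m; "eef_pos": TCP position; "orientation": TCP orientation; "wrist_force": force on the tool from outside, world axes, zero at the start; "torque": the same for the moment, N m; "width": finger opening in m; "gripper_force": force on a finger pad.
Only numpy, scipy, OpenCV 4.12 (cv2) and the standard library are available. Lean on these libraries where they do the work, as an engineer would, in place of code of your own. Each camera call takes 0.05 s, during which the arm holds its last target. There are 200 camera calls.

### The job

Close down the sachet station. First fold the wooden screen away leaf by leaf, beginning at its free end: the end leaf flat back onto the second, those two flat back onto the first, and then the whole packet swung fully home against its rubber stop. Only then pile every loose sachet bin on the one screwed to the counter, each turned end for end from the bin below it so that it stacks level on the ledges instead of nesting; leave the mug, bottle and bowl alone.

Things in the scene. Friction and masses are not known exactly. Their poses are not given: they have to be found in the camera images.
- leaf_a (a joint): first leaf of the wooden screen, hinged on the fixed metal post: 0 = swung right out, grows as it swings clockwise seen from above (towards the robot), 1.571 = parked against the rubber stop. Stays where left; stiff hinge, 0.5 N m.
- leaf_b (a joint): second leaf, hinged on the end of the first: 0 = straight on from it, grows as it swings anticlockwise seen from above (away from the robot when open), 3.13 = folded flat back on the first. Stays where left; 0.22 N m.
- leaf_c (a joint): third (end) leaf, hinged on the end of the second: 0 = straight on, grows as it swings clockwise seen from above (towards the robot when open), 3.13 = folded flat back on the second. Stays where left; 0.08 N m.
- leaf_a_knob (a point): upright aluminium finger post, 14 mm diameter, on top of the first leaf, 75 mm along it from its hinge; the point is on its axis at the height to grip, 22 mm under its top and 25 mm above the leaf's top edge. Leaves are 115 mm from hinge to hinge, 12 mm thick, their tops 118 mm above the counter.
- leaf_a_pivot (a point): point on the vertical hinge axis of the first leaf, at the height of its finger post point
- leaf_b_knob (a point): upright aluminium finger post, 14 mm diameter, on top of the second leaf, 95 mm along it from its hinge; the point is on its axis at the height to grip, 22 mm under its top and 25 mm above the leaf's top edge. Leaves are 115 mm from hinge to hinge, 12 mm thick, their tops 118 mm above the counter.
- leaf_b_pivot (a point): point on the vertical hinge axis of the second leaf, at the height of its finger post point
- leaf_c_knob (a point): upright aluminium finger post, 14 mm diameter, on top of the third (end) leaf, 90 mm along it from its hinge; the point is on its axis at the height to grip, 22 mm under its top and 25 mm above the leaf's top edge. Leaves are 115 mm from hinge to hinge, 12 mm thick, their tops 118 mm above the counter.
- leaf_c_pivot (a point): point on the vertical hinge axis of the third (end) leaf, at the height of its finger post point
- base_c (a point): open-topped white plastic stack-nest sachet bin screwed to the counter, bottom of the pile: 120 mm long (x), 66 mm wide (y), 60 mm high, upper half wider than the lower, 3 mm walls; the front end (+x) has a dip in its wall and a 10 mm tab. Point at mid length and width, half-way up, 30 mm over its underside; z up.
- bin1_c (a point): loose bin like base_c, 200 g, weighted floor, on the counter at any yaw (may be absent). Origin as there. Grasp across its 66 mm width by the upper walls (33 to 60 mm up). Set on a bin facing the same way it nests (33 mm above that one); turned end for end its feet stand on ledges 14 mm below the rim and it stacks (46 mm above; play 2.5 mm sideways, 4 mm lengthwise).
- bin2_c (a point): loose bin like base_c, 200 g, weighted floor, on the counter at any yaw (may be absent). Origin as there. Grasp across its 66 mm width by the upper walls (33 to 60 mm up). Set on a bin facing the same way it nests (33 mm above that one); turned end for end its feet stand on ledges 14 mm below the rim and it stacks (46 mm above; play 2.5 mm sideways, 4 mm lengthwise).
- bin3_c (a point): loose bin like base_c, 200 g, weighted floor, on the counter at any yaw (may be absent). Origin as there. Grasp across its 66 mm width by the upper walls (33 to 60 mm up). Set on a bin facing the same way it nests (33 mm above that one); turned end for end its feet stand on ledges 14 mm below the rim and it stacks (46 mm above; play 2.5 mm sideways, 4 mm lengthwise).
- bin4_c (a point): loose bin like base_c, 200 g, weighted floor, on the counter at any yaw (may be absent). Origin as there. Grasp across its 66 mm width by the upper walls (33 to 60 mm up). Set on a bin facing the same way it nests (33 mm above that one); turned end for end its feet stand on ledges 14 mm below the rim and it stacks (46 mm above; play 2.5 mm sideways, 4 mm lengthwise).
- mug: white mug, 80 mm wide, 90 mm high; leave it alone. Origin under its centre
- milk: white bottle, 68 mm wide, 160 mm high; leave it alone. Origin under its centre
- bowl: white bowl, 90 mm wide, 50 mm high; leave it alone. Origin under its centre
There are look-alikes about, which are no part of the job. Leave any green or yellow look-alike of the part that bears base_c alone. What is shaped like the part that bears bin4_c but pink is not meant.

How it is judged:
By the outcome, as a careful person would: the job done as asked, in the order asked, and still so for the second after the job is handed in, with the robot touching nothing.
Of bin1, bin2, bin3, bin4 only 3 to 4 are there at a start; the rules pass over those that are not, and their reading is None.
At some moment in a run one of bin1, bin2, bin3, bin4 may be knocked a few centimetres aside while the robot is not near it.
It also fails if it takes over 210 s, if anything falls off the work surface, if the arm or the gripper's body presses on something with over 40 N, if the wrist force passes 120 N, or if a joint passes its speed limit or range.

## Working session

There is one attempt and no reset: what is moved stays moved. The work goes in short steps, Python scripts to look and compute and a tool call to move; the robot and the scene stay as the last step left them, time stands still between calls to the robot, and variables do not carry over. Pictures are saved under pics/ and viewed, at most 14 in all, crops included, and the job is handed in when it is done.

Besides the shell and the picture viewer there is one more tool, called after ">>>" as name([rows], argument=value, ...), one row to a line, values as JSON. carry_out: Moves the arm, as the interface text tells. Its arguments: {"type":"object","properties":{"deltas":{"type":"array"}},"required":["deltas"]}

```bash
mkdir -p pics; cat > h.py <<'E'
import numpy as np,cv2
from cell import *
def ray(cam,u,v):
    m=camera_model(cam);K=np.array(m["mtx"]);T=np.array(m["cam_to_world"])
    x=(u-K[0,2])/K[0,0];y=(v-K[1,2])/K[1,1]
    if cam=="wrist":
        r=np.hypot(x,y);s=np.sin(r)/r if r>1e-9 else 1;d=np.array([x*s,y*s,np.cos(r)])
    else: d=np.array([x,y,1.])
    return T[:3,3],T[:3,:3]@d
def at(cam,u,v,z):
    o,d=ray(cam,u,v);return o+d*(z-o[2])/d[2]
def proj(cam,p):
    m=camera_model(cam);K=np.array(m["mtx"]);T=np.array(m["cam_to_world"])
    q=T[:3,:3].T@(np.array(p)-T[:3,3])
    if cam=="wrist":
        a=np.arctan2(np.hypot(q[0],q[1]),q[2]);n=np.hypot(q[0],q[1]);x,y=q[0]/n*a,q[1]/n*a
    else:x,y=q[0]/q[2],q[1]/q[2]
    return np.array([x*K[0,0]+K[0,2],y*K[1,1]+K[1,2]])
def snap(cam,name,crop=None,s=1):
    im=read_camera(cam)[:,:,::-1]
    if crop:x0,y0,x1,y1=crop;im=im[y0:y1,x0:x1]
    cv2.imwrite(f"pics/{name}.png",cv2.resize(im,None,fx=s,fy=s,interpolation=cv2.INTER_CUBIC))
E
python3 - <<'E'
from h import *
snap("top","top1",None,1.25);snap("scene","scene1",None,1.25)
for c in("top","scene"):
    m=camera_model(c);print(np.round(m["mtx"],1),np.round(m["cam_to_world"],3))
print(grip_depth,observe())
E
```

```text
[[453.    0.  323.6]
 [  0.  453.  199.1]
 [  0.    0.    1. ]] [[ 0.027 -0.995  0.091  0.387]
 [-1.    -0.027  0.005 -0.075]
 [-0.003 -0.091 -0.996  1.672]
 [ 0.     0.     0.     1.   ]]
[[418.9   0.  319.1]
 [  0.  418.9 197.2]
 [  0.    0.    1. ]] [[-0.67   0.619 -0.409  1.141]
 [ 0.742  0.569 -0.354  0.448]
 [ 0.014 -0.541 -0.841  1.331]
 [ 0.     0.     0.     1.   ]]
0.0187 {'t': 0.1, 'qpos': array([ 1.29002400e+00,  2.38688362e-01, -1.41380636e-02,  1.31919984e+00,
       -1.88281306e-07,  1.57081916e+00]), 'joint_velocities': array([-8.17524843e-04, -8.06790296e-04,  2.00150494e-03,  4.31849193e-04,
        5.71377769e-04,  5.75698111e-05]), 'effort': array([-3.70987182e-04, -5.39720678e+01,  3.46998274e+01,  1.34213033e-02,
       -8.08333812e-05, -4.56482596e-06]), 'eef_pos': array([0.14537703, 0.50409728, 0.23077134]), 'orientation': array([-4.39600272e-01, -3.11050997e+00,  1.91291306e-03]), 'wrist_force': array([ 0.47686422,  0.82688361, -0.14401533]), 'torque': array([-0.01781923, -0.06945243,  0.00973048]), 'gripper_force': 0.0, 'width': 0.08509961866025748}
```

View pics/top1.png

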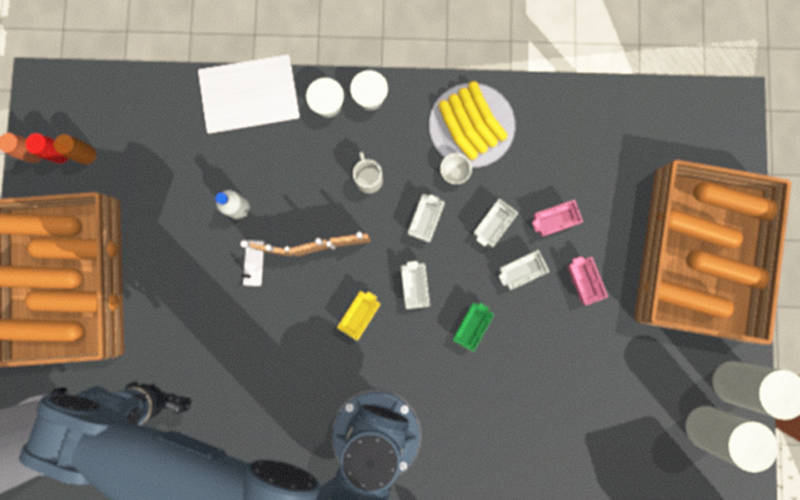

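View pics/scene1.png

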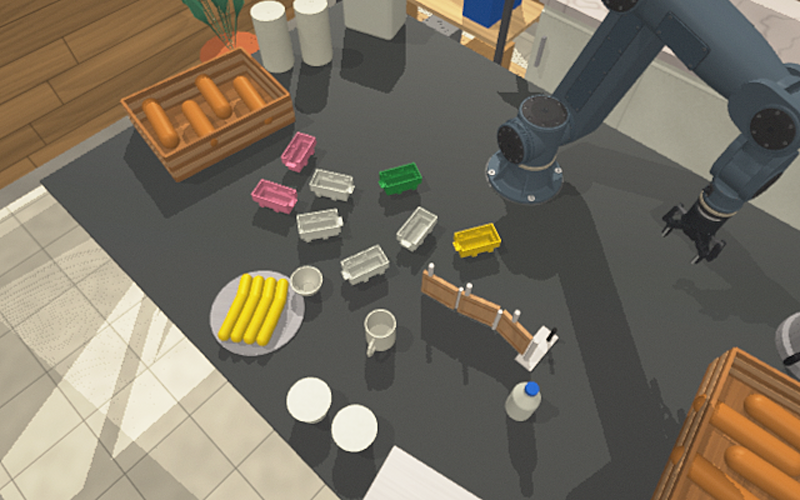

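Top view: screen with post at (245,245), end at (368,238). White bins at (427,217), (495,222), (523,270), (415,285); yellow, green and pink ones are decoys. One of the four white ones is the screwed-down bin, so I'm enlarging them.

```bash
python3 - <<'E'
from h import *
im=read_camera("top")[:,:,::-1]
a=cv2.resize(im[150:252,310:450],None,fx=5.7,fy=5.7,interpolation=cv2.INTER_CUBIC)
cv2.imwrite("pics/c1.png",a[:590])
b=cv2.resize(im[180:235,185:302],None,fx=6.8,fy=6.8,interpolation=cv2.INTER_CUBIC);cv2.imwrite("pics/c2.png",b)
E
```

```text
(no output)
```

View pics/c1.png

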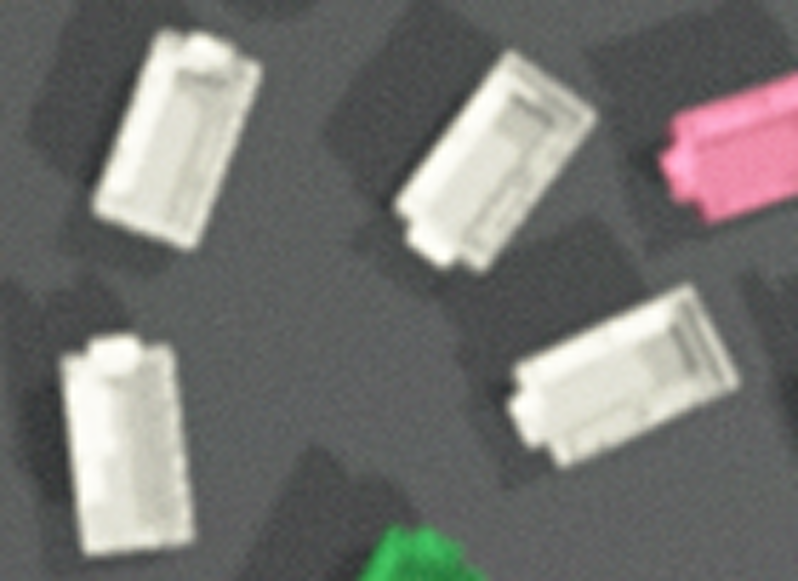

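View pics/c2.png

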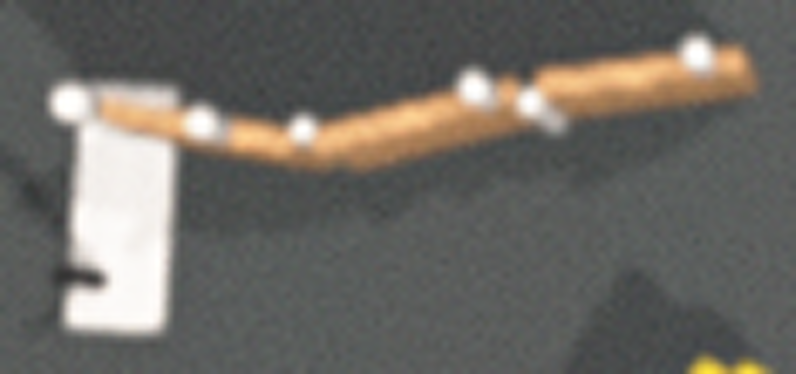

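Top-left crop: the bins' tab ends are visible (top-left and bottom-left tabs up, the others lower left). Screw heads aren't visible, so I'll check from the wrist. Screen crop: post (70,104), knob a (203,122), pin b (302,130), knob b (473,85), pin c (530,103), knob c (697,53).

```bash
python3 - <<'E'
from h import *
P=lambda u,v,z:at("top",u/6.8+185,v/6.8+180,z)[:2].round(4)
for n,u,v in(("post",70,104),("kA",203,122),("pB",302,130),("kB",473,85),("pC",530,103),("kC",697,53)):
    print(n,P(u,v,.165),P(u,v,.13))
for n,u,v in(("TL",180,140),("TR",497,155),("BR",628,378),("BL",125,450)):
    print(n,at("top",u/5.7+310,v/5.7+150,.06).round(3))
m=camera_model("wrist");print(np.round(m["mtx"],1),np.round(m["cam_to_world"],3))
E
```

```text
post [0.5262 0.3627] [0.5294 0.3728]
kA [0.5191 0.2968] [0.5221 0.3054]
pB [0.5164 0.2479] [0.5194 0.2554]
kB [0.541  0.1647] [0.5445 0.1703]
pC [0.5328 0.1363] [0.5362 0.1413]
kC [0.5598 0.0551] [0.5638 0.0581]
TL [ 0.625 -0.128  0.06 ]
TR [ 0.621 -0.328  0.06 ]
BR [ 0.483 -0.411  0.06 ]
BL [ 0.429 -0.099  0.06 ]
[[309.7   0.  324.1]
 [  0.  309.7 199.4]
 [  0.    0.    1. ]] [[ 0.276  0.922  0.27   0.077]
 [ 0.961 -0.265 -0.079  0.524]
 [-0.001  0.281 -0.96   0.373]
 [ 0.     0.     0.     1.   ]]
```

>>> carry_out([
  [8.5,3,-3,1.5,0,0,0],
  [8.5,3,-3,1.5,0,0,0],
  [8.5,3,-3,1.5,0,0,0],
  [8.5,3,-3,1.5,0,0,0],
  [8.5,3,-3,1,0,0,0],
  [8.5,3,-3,1,0,0,0],
  [8.5,3,-3,1,0,0,0],
  [8.5,3,-3,1,0,0,0],
  [8.5,3,-3,0,0,0,0],
  [8.5,3,-3,0,0,0,0],
])

```text
t: 1.4
eef_pos: [0.4463, 0.2032, 0.3313]
orientation: [-0.44, -3.111, 0.0]
wrist_force: [0.2, 0.3, 0.1]
width: 0.0848
gripper_force: 0.0
```

```bash
python3 - <<'E'
from h import *
s=observe();print(s["eef_pos"],s["orientation"],s["qpos"].round(2))
snap("wrist","w1",None,1.25)
for p in((.526,.363,.165),(.519,.297,.165),(.541,.165,.165),(.56,.055,.165)):print(proj("wrist",p)*1.25)
E
```

```text
[0.44632421 0.20324633 0.3312501 ] [-4.39705581e-01 -3.11063235e+00  1.04043956e-04] [ 0.43  0.16  0.14  1.55 -0.    0.71]
[599.87105353 258.92883512]
[533.46932711 271.98000125]
[396.13030895 332.86296016]
[294.83351316 373.35538811]
```

View pics/w1.png

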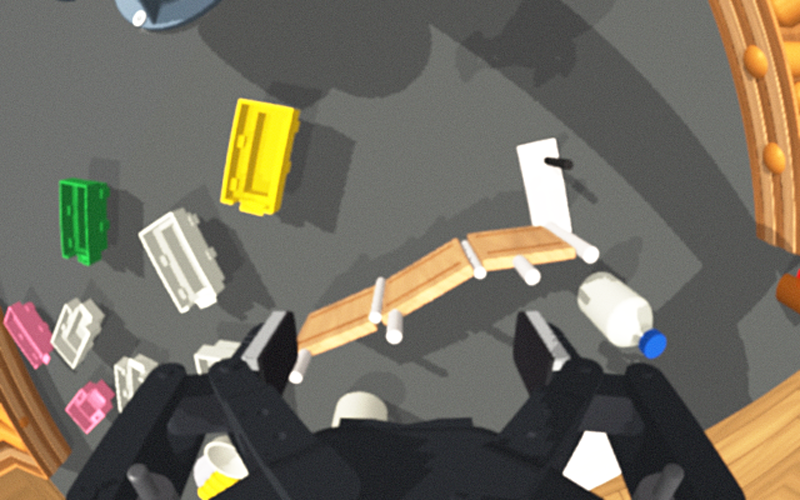

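Wrist view confirms knob tops at (533,272), (393,336), (298,375), post (592,254), pins pB (480,273) and pC (374,316). I'll triangulate these with the top view.

```bash
python3 - <<'E'
from h import *
T=dict(post=(70,104),kA=(203,122),pB=(302,130),kB=(473,85),pC=(530,103),kC=(697,53))
W=dict(post=(592,254),kA=(533,272),pB=(480,273),kB=(393,336),pC=(374,316),kC=(298,376))
for n in T:
    u,v=T[n];o1,d1=ray("top",u/6.8+185,v/6.8+180);o2,d2=ray("wrist",W[n][0]/1.25,W[n][1]/1.25)
    A=np.stack([d1,-d2],1);s=np.linalg.lstsq(A,o2-o1,rcond=None)[0]
    p,q=o1+s[0]*d1,o2+s[1]*d2;print(n,((p+q)/2).round(4),np.linalg.norm(p-q).round(4),at("wrist",W[n][0]/1.25,W[n][1]/1.25,.165).round(4))
E
```

```text
post [0.529  0.3677 0.1413] 0.0037 [0.5189 0.3555 0.165 ]
kA [0.5191 0.2968 0.1645] 0.0002 [0.5189 0.2966 0.165 ]
pB [0.5189 0.2539 0.1338] 0.0013 [0.506  0.2503 0.165 ]
kB [0.5399 0.1631 0.1724] 0.0011 [0.5434 0.1613 0.165 ]
pC [0.5368 0.142  0.1258] 0.0005 [0.5193 0.151  0.165 ]
kC [0.5613 0.0563 0.1659] 0.0042 [0.5637 0.0569 0.165 ]
```

>>> carry_out([
  [4,2,-2.5,0,0,0,-0.17],
  [4,2,-2.5,0,0,0,-0.17],
  [4,2,-2.5,0,0,0,-0.17],
  [4,2,-2.5,-2,0,0,-0.17],
  [4,2,-2.5,-3,0,0,-0.17],
  [4,1.5,-2.2,-3,0,0,-0.17],
  [4,0,0,-3,0,0,0],
  [4,0,0,-2,0,0,0],
  [4,0,0,0,0,0,0],
])

```text
t: 2.58
eef_pos: [0.5594, 0.0572, 0.1997]
orientation: [-1.901, -2.498, 0.004]
wrist_force: [-1.0, -0.4, 0.4]
width: 0.0398
gripper_force: 0.0
```

```bash
python3 - <<'E'
from h import *
s=observe();print(s["eef_pos"],s["orientation"],s["qpos"].round(2))
snap("wrist","w2",None,1.25)
E
```

```text
[0.55941849 0.05723616 0.19972765] [-1.90086105 -2.49800938  0.00384009] [ 0.1   0.32  0.02  1.27 -0.    1.4 ]
```

View pics/w2.png

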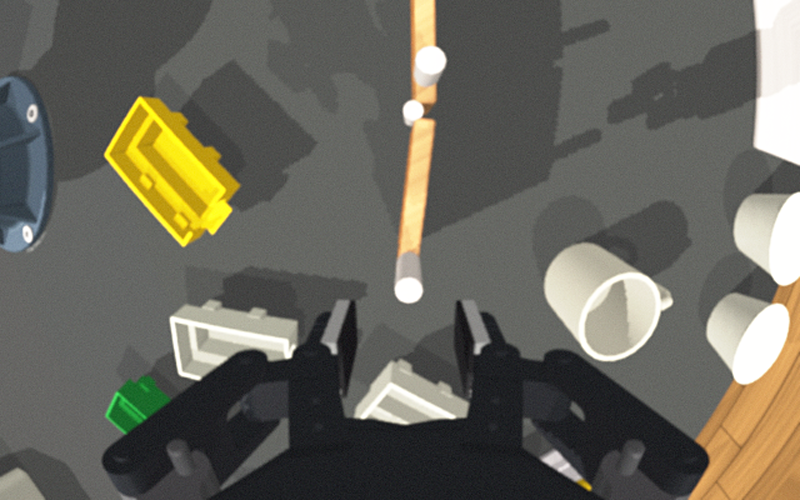

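Wrist view: kC top (408,290) is nicely between the fingers, pin C (412,110), kB top (431,58).

```bash
python3 - <<'E'
from h import *
for n,u,v,z in(("kC",408,291,.165),("pC",412,109,.128),("kB",431,58,.165)):print(n,at("wrist",u/1.25,v/1.25,z).round(4))
E
```

```text
kC [0.5628 0.0549 0.165 ]
pC [0.5407 0.1428 0.128 ]
kB [0.5427 0.1654 0.165 ]
```

```bash
cat >> h.py <<'E'
def arc(piv,r,a0,a1,step,w,yaw=0):
    n=int(np.ceil(abs(a1-a0)/step));a=np.radians(np.linspace(a0,a1,n+1))
    p=np.round(100*(np.array(piv)[:,None]+r*np.array([np.cos(a),np.sin(a)])),2).T
    d=np.diff(p,axis=0).round(2)
    for i in range(0,n,10):print([[w,*map(float,x),0,0,0,yaw] for x in d[i:i+10]])
    print(n,p[-1])
E
python3 -c "
from h import *
arc((.538,.142),.090,-74.4,-250,8,0.5)"
```

```text
[[0.5, -1.23, -0.25, 0, 0, 0, 0], [0.5, -1.25, -0.08, 0, 0, 0, 0], [0.5, -1.25, 0.1, 0, 0, 0, 0], [0.5, -1.22, 0.26, 0, 0, 0, 0], [0.5, -1.17, 0.44, 0, 0, 0, 0], [0.5, -1.11, 0.59, 0, 0, 0, 0], [0.5, -1.01, 0.74, 0, 0, 0, 0], [0.5, -0.89, 0.88, 0, 0, 0, 0], [0.5, -0.77, 0.99, 0, 0, 0, 0], [0.5, -0.62, 1.09, 0, 0, 0, 0]]
[[0.5, -0.47, 1.16, 0, 0, 0, 0], [0.5, -0.3, 1.22, 0, 0, 0, 0], [0.5, -0.13, 1.24, 0, 0, 0, 0], [0.5, 0.05, 1.25, 0, 0, 0, 0], [0.5, 0.22, 1.24, 0, 0, 0, 0], [0.5, 0.39, 1.19, 0, 0, 0, 0], [0.5, 0.55, 1.12, 0, 0, 0, 0], [0.5, 0.7, 1.04, 0, 0, 0, 0], [0.5, 0.84, 0.93, 0, 0, 0, 0], [0.5, 0.96, 0.8, 0, 0, 0, 0]]
[[0.5, 1.07, 0.67, 0, 0, 0, 0], [0.5, 1.14, 0.51, 0, 0, 0, 0]]
22 [50.72 22.66]
```

>>> carry_out([
  [4,0.2,-0.15,-3,0,0,0],
  [4,0,0,-3,0,0,0],
  [4,0,0,-0.8,0,0,0],
  [0.5,0,0,0,0,0,0],
  [0.5,0,0,0,0,0,0],
  [0.5,0,0,0,0,0,0],
  [0.5,0,0,0,0,0,0],
  [0.5,0,0,0,0,0,0],
])

```text
t: 3.62
eef_pos: [0.5632, 0.0558, 0.1343]
orientation: [1.901, 2.499, 0.002]
wrist_force: [0.5, -1.1, 6.8]
width: 0.0121
gripper_force: 58.7
```

>>> carry_out([
  [0.5,-1.23,-0.25,0,0,0,0],
  [0.5,-1.25,-0.08,0,0,0,0],
  [0.5,-1.25,0.1,0,0,0,0],
  [0.5,-1.22,0.26,0,0,0,0],
  [0.5,-1.17,0.44,0,0,0,0],
  [0.5,-1.11,0.59,0,0,0,0],
  [0.5,-1.01,0.74,0,0,0,0],
  [0.5,-0.89,0.88,0,0,0,0],
])

```text
t: 4.62
eef_pos: [0.4702, 0.0798, 0.1341]
orientation: [1.902, 2.495, -0.007]
wrist_force: [-3.4, -14.3, 12.7]
width: 0.0118
gripper_force: 60.2
```

>>> carry_out([
  [0.5,-0.77,0.79,0,0,0,0],
  [0.5,-0.62,1.09,0,0,0,0],
  [0.5,-0.47,1.16,0,0,0,0],
  [0.5,-0.3,1.22,0,0,0,0],
  [0.5,-0.13,1.24,0,0,0,0],
  [0.5,0.05,1.25,0,0,0,0],
])

```text
t: 5.38
eef_pos: [0.4483, 0.1494, 0.1341]
orientation: [1.901, 2.499, -0.002]
wrist_force: [-2.0, -7.4, 11.1]
width: 0.0122
gripper_force: 60.0
```

>>> carry_out([
  [0.5,0.22,1.24,0,0,0,0],
  [0.5,0.39,1.19,0,0,0,0],
  [0.5,0.55,1.12,0,0,0,0],
  [0.5,0.7,1.04,0,0,0,0],
])

```text
t: 5.88
eef_pos: [0.4679, 0.1953, 0.1343]
orientation: [1.902, 2.497, -0.0]
wrist_force: [2.5, -7.8, 10.8]
width: 0.0122
gripper_force: 59.9
```

>>> carry_out([
  [0.5,0.84,0.93,0,0,0,0],
  [0.5,0.96,0.8,0,0,0,0],
  [0.5,1.07,0.67,0,0,0,0],
])

```text
t: 6.25
eef_pos: [0.4962, 0.22, 0.1342]
orientation: [1.902, 2.5, 0.001]
wrist_force: [-3.0, -0.8, 10.0]
width: 0.0124
gripper_force: 59.9
```

>>> carry_out([
  [0.5,0.57,0.25,0,0,0,0],
  [0.5,0.3,0.1,0,0,0,0],
  [0.5,0,0,0,0,0,0],
])

```text
t: 6.62
eef_pos: [0.5052, 0.2239, 0.1343]
orientation: [1.902, 2.5, 0.002]
wrist_force: [-0.3, 0.3, 8.3]
width: 0.0124
gripper_force: 59.8
```

```bash
python3 - <<'E'
from h import *
s=observe();print(s["eef_pos"],s["wrist_force"].round(1))
snap("wrist","w3",(150,60,520,330),2.1)
E
```

```text
[0.50517099 0.2238713  0.13427321] [-0.3  0.3  8.3]
```

View pics/w3.png

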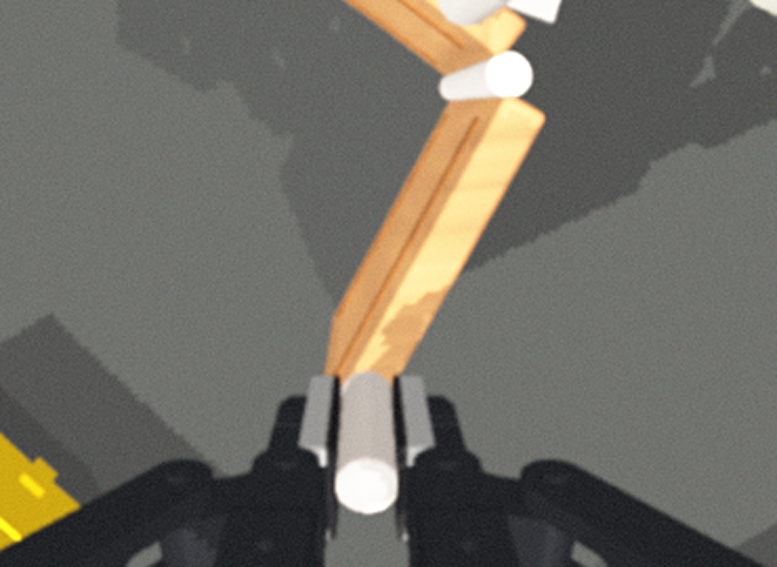

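Wrist crop is ambiguous: a leaf runs from the gripped knob to a knob at (505,75), then another heads up-left. I'll check the top camera.

```bash
python3 - <<'E'
from h import *
im1=cv2.resize(read_camera("top")[160:270,180:310][:,:,::-1],None,fx=4.6,fy=4.6,interpolation=cv2.INTER_CUBIC)
print(im1.shape);cv2.imwrite("pics/t3.png",im1)
E
```

```text
(506, 598, 3)
```

View pics/t3.png

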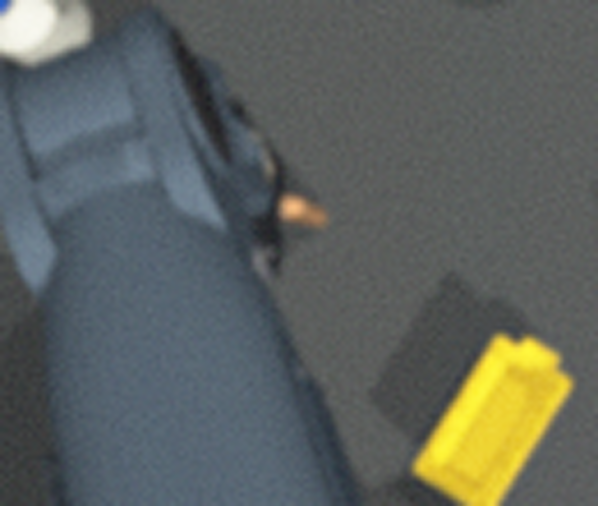

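The arm blocks the top view, so I'll convert wrist pixels and look from the scene camera.

```bash
python3 - <<'E'
from h import *
print(at("top",250.6,206.7,.118).round(3))
for u,v,z in((510,75,.165),(447,88,.118),(540,115,.118),(480,110,.118),(368,485,.165),(520,20,.118),(400,370,.118),(335,370,.118),(345,0,.118)):print(u,v,at("wrist",u/2.1+150,v/2.1+60,z).round(3))
snap("scene","s3",(310,190,470,310),5)
E
```

```text
[0.496 0.184 0.118]
510 75 [0.509 0.305 0.165]
447 88 [0.504 0.302 0.118]
540 115 [0.528 0.303 0.118]
480 110 [0.514 0.3   0.118]
368 485 [0.507 0.222 0.165]
520 20 [0.517 0.324 0.118]
400 370 [0.514 0.229 0.118]
335 370 [0.497 0.225 0.118]
345 0 [0.475 0.316 0.118]
```

View pics/s3.png

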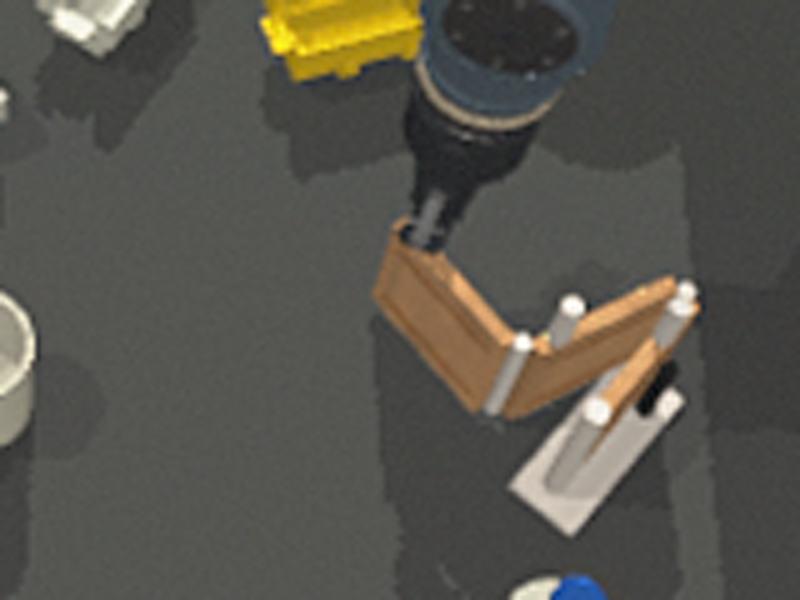

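The scene view shows that my tight grip clamped the knob: leaf c couldn't turn in the fingers, so leaves a and b swung instead. From here I'll drive the knobs loosely caged. First I release, lift and re-measure.

>>> carry_out([
  [4,0,0,0,0,0,0],
  [4,0,0,0,0,0,0],
  [4,0,0,0,0,0,0],
  [4,0,0,3,0,0,0],
  [4,0,0,5,0,0,0],
  [4,0,0,5,0,0,0],
  [4,-2,-5,5,0,0,0],
  [4,-2,-5,3,0,0,0],
  [4,-2,-5,2,0,0,0],
  [4,-2,-4,0,0,0,0],
])

```text
t: 8.02
eef_pos: [0.4274, 0.0396, 0.3572]
orientation: [1.901, 2.498, 0.002]
wrist_force: [0.5, -0.1, 0.7]
width: 0.04
gripper_force: 0.0
```

```bash
python3 - <<'E'
from h import *
s=observe();print(s["eef_pos"],s["orientation"])
im1=cv2.resize(read_camera("top")[170:260,180:290][:,:,::-1],None,fx=5,fy=5,interpolation=cv2.INTER_CUBIC)
cv2.imwrite("pics/t4.png",im1)
snap("wrist","w4",None,1)
E
```

```text
[0.42740556 0.03957934 0.35723401] [1.90141986e+00 2.49826158e+00 2.36032133e-03]
```

View pics/t4.png

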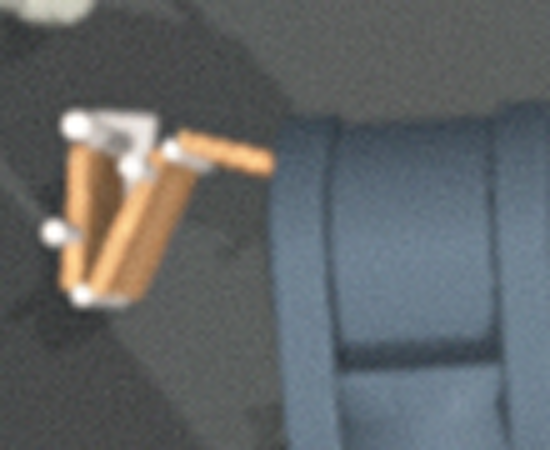

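Top crop: post (77,125), kA (55,232), pB (82,293), kB (133,168), pC (172,150), with leaf c running right to about (270,160). So a is at the stop, b is about 25° short of folded, and c is about 65° folded. I'll fold c with a loose cage first, then reopen a, and redo b and a in order.

```bash
python3 - <<'E'
from h import *
for n,u,v,z in(("post",77,125,.141),("kA",55,232,.165),("pB",82,293,.13),("kB",133,168,.165),("pC",172,150,.13)):
    p=at("top",u/5+180,v/5+170,z);print(n,p.round(4),(proj("wrist",p)).round())
print("kC",proj("wrist",(.506,.223,.165)))
E
```

```text
post [0.5294 0.3693 0.141 ] [469. -44.]
kA [0.4552 0.3732 0.165 ] [422. -77.]
pB [0.4158 0.363  0.13  ] [384. -68.]
kB [0.4993 0.3234 0.165 ] [449. -34.]
pC [0.515  0.3066 0.13  ] [448.  -8.]
kC [437.34018049  39.91853808]
```

View pics/w4.png

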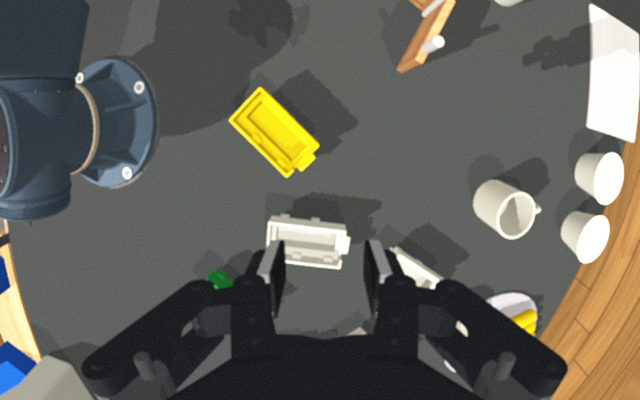

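kC is at (438,42), matching (0.506, 0.223). I turn the wrist to the half-turn grasp that has room to follow the leaf, and approach.

>>> carry_out([
  [2.6,0.5,1.2,0,0,0,0.186],
  [2.6,0.5,1.2,0,0,0,0.186],
  [2.6,0.5,1.2,0,0,0,0.186],
  [2.6,0.5,1.2,0,0,0,0.186],
  [2.6,0.5,1.2,-1,0,0,0.186],
  [2.6,0.5,1.2,-1,0,0,0.186],
  [2.6,0.5,1.2,-1,0,0,0.186],
  [2.6,0.5,1.2,-1,0,0,0.186],
])

```text
t: 9.12
eef_pos: [0.468, 0.138, 0.3151]
orientation: [0.304, -3.126, 0.0]
wrist_force: [0.4, 0.2, -0.4]
width: 0.0257
gripper_force: 0.0
```

>>> carry_out([
  [2.6,0.5,1.2,-1,0,0,0.186],
  [2.6,0.5,1.2,-1,0,0,0.186],
  [2.6,0.5,1.2,-1,0,0,0.186],
  [2.6,0.5,1.2,-2,0,0,0.186],
  [2.6,0.5,1.2,-2,0,0,0.186],
  [2.6,0.5,1.2,-2,0,0,0.186],
  [2.6,0.9,1.5,-2.5,0,0,0.186],
  [2.6,0,0,0,0,0,0],
])

```text
t: 10.12
eef_pos: [0.5059, 0.2247, 0.1986]
orientation: [2.127, -2.307, -0.002]
wrist_force: [-0.7, -0.4, -0.2]
width: 0.0259
gripper_force: 0.0
```

```bash
python3 - <<'E'
from h import *
s=observe();print(s["eef_pos"],s["orientation"],s["qpos"].round(2))
snap("wrist","w5",None,1)
E
python3 -c "
from h import *
arc((.5145,.3095),.090,-95.6,-198.2,6,2.2,-.1)"
```

```text
[0.50593665 0.22473467 0.19859903] [ 2.12708582e+00 -2.30700014e+00 -2.14530635e-03] [ 0.42  0.3  -0.01  1.26  0.   -1.07]
[[2.2, -0.88, 0.13, 0, 0, 0, -0.1], [2.2, -0.87, 0.22, 0, 0, 0, -0.1], [2.2, -0.84, 0.31, 0, 0, 0, -0.1], [2.2, -0.81, 0.38, 0, 0, 0, -0.1], [2.2, -0.77, 0.47, 0, 0, 0, -0.1], [2.2, -0.71, 0.54, 0, 0, 0, -0.1], [2.2, -0.66, 0.6, 0, 0, 0, -0.1], [2.2, -0.59, 0.67, 0, 0, 0, -0.1], [2.2, -0.53, 0.73, 0, 0, 0, -0.1], [2.2, -0.45, 0.77, 0, 0, 0, -0.1]]
[[2.2, -0.37, 0.81, 0, 0, 0, -0.1], [2.2, -0.29, 0.85, 0, 0, 0, -0.1], [2.2, -0.2, 0.87, 0, 0, 0, -0.1], [2.2, -0.12, 0.89, 0, 0, 0, -0.1], [2.2, -0.03, 0.89, 0, 0, 0, -0.1], [2.2, 0.06, 0.9, 0, 0, 0, -0.1], [2.2, 0.15, 0.88, 0, 0, 0, -0.1], [2.2, 0.24, 0.86, 0, 0, 0, -0.1]]
18 [42.9  33.76]
```

View pics/w5.png

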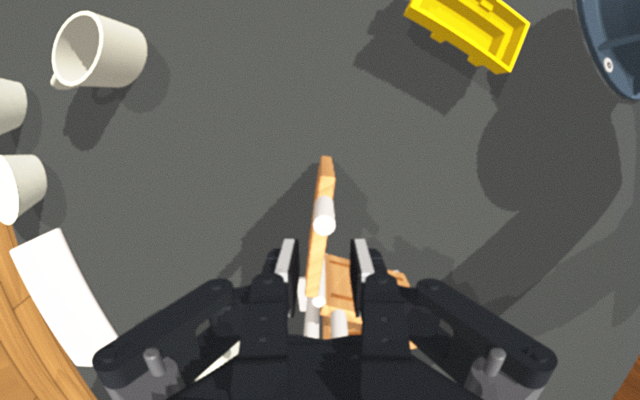

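kC top at (325,225) is centred between the fingers. I descend and swing it, turning the wrist with the leaf.

>>> carry_out([
  [2.2,0,-0.1,-2.5,0,0,0],
  [2.2,0,0,-2.5,0,0,0],
  [2.2,0,0,-1.4,0,0,0],
  [2.2,0,0,0,0,0,0],
])

```text
t: 10.68
eef_pos: [0.5065, 0.2228, 0.1368]
orientation: [2.126, -2.312, -0.0]
wrist_force: [0.2, -0.6, -0.1]
width: 0.0219
gripper_force: 0.0
```

>>> carry_out([
  [2.2,-0.88,0.13,0,0,0,-0.1],
  [2.2,-0.87,0.22,0,0,0,-0.1],
  [2.2,-0.84,0.31,0,0,0,-0.1],
  [2.2,-0.81,0.38,0,0,0,-0.1],
  [2.2,-0.77,0.47,0,0,0,-0.1],
  [2.2,-0.71,0.54,0,0,0,-0.1],
  [2.2,-0.66,0.6,0,0,0,-0.1],
  [2.2,-0.59,0.67,0,0,0,-0.1],
  [2.2,-0.53,0.73,0,0,0,-0.1],
  [2.2,-0.45,0.77,0,0,0,-0.1],
])

```text
t: 11.92
eef_pos: [0.4365, 0.2718, 0.1385]
orientation: [-0.753, 3.047, 0.001]
wrist_force: [1.9, -1.1, 0.2]
width: 0.0222
gripper_force: 0.5
```

>>> carry_out([
  [2.2,-0.37,0.81,0,0,0,-0.1],
  [2.2,-0.29,0.85,0,0,0,-0.1],
  [2.2,-0.2,0.87,0,0,0,-0.1],
  [2.2,-0.12,0.89,0,0,0,-0.1],
])

```text
t: 12.42
eef_pos: [0.4266, 0.306, 0.1384]
orientation: [-0.133, 3.137, 0.001]
wrist_force: [-0.0, -1.2, 0.0]
width: 0.0218
gripper_force: 0.5
```

>>> carry_out([
  [2.2,-0.03,0.89,0,0,0,-0.1],
  [2.2,0.06,0.9,0,0,0,-0.1],
  [2.2,0.15,0.88,0,0,0,-0.1],
])

```text
t: 12.8
eef_pos: [0.4283, 0.3326, 0.1383]
orientation: [0.337, 3.122, 0.001]
wrist_force: [0.1, -1.0, -1.3]
width: 0.0217
gripper_force: 0.5
```

>>> carry_out([
  [2.2,0.12,0.43,0,0,0,-0.05],
  [2.2,0.12,0.43,0,0,0,-0.05],
  [2.2,0,0,0,0,0,0],
])

```text
t: 13.18
eef_pos: [0.4305, 0.341, 0.1379]
orientation: [0.487, 3.103, 0.001]
wrist_force: [0.6, -0.5, 0.5]
width: 0.0215
gripper_force: 0.4
```

>>> carry_out([
  [2.2,0.07,0.2,0,0,0,0],
  [2.2,0.0,0.0,0,0,0,0],
])

```text
t: 13.42
eef_pos: [0.4306, 0.3415, 0.1375]
orientation: [0.486, 3.103, -0.003]
wrist_force: [-1.9, -7.7, 6.4]
width: 0.0222
gripper_force: 4.0
```

>>> carry_out([
  [2.2,0.07,0.2,0,0,0,0],
  [2.2,0.0,0.0,0,0,0,0],
])

```text
t: 13.68
eef_pos: [0.4314, 0.3421, 0.1375]
orientation: [0.487, 3.102, -0.007]
wrist_force: [-0.2, -14.6, 7.6]
width: 0.0221
gripper_force: 6.7
```

Contact force has risen to about 15 N, so c is against b or a finger is touching something. I back off, lift and check.

>>> carry_out([
  [2.2,-0.2,-0.5,0,0,0,0],
  [2.6,0,0,3,0,0,0],
  [2.6,0,0,4,0,0,0],
  [2.6,0,0,5,0,0,0],
  [2.6,0,-4,4,0,0,0],
  [2.6,0,-5,2,0,0,0],
  [2.6,0,-5,0,0,0,0],
  [2.6,0,-5,0,0,0,0],
  [2.6,0,-4,0,0,0,0],
])

```text
t: 14.8
eef_pos: [0.4293, 0.1083, 0.3175]
orientation: [0.486, 3.102, 0.002]
wrist_force: [0.4, 0.5, -0.5]
width: 0.0263
gripper_force: 0.0
```

```bash
python3 - <<'E'
from h import *
s=observe();print(s["eef_pos"],s["orientation"])
R=lambda im,f:cv2.resize(im[:,:,::-1],None,fx=f,fy=f,interpolation=cv2.INTER_CUBIC)
a=R(read_camera("top")[185:240,180:240],6.6)
b=R(read_camera("wrist"),.6)
s=R(read_camera("scene")[240:320,380:480],3.9)
m=np.zeros((600,800,3),np.uint8);print(a.shape,b.shape,s.shape)
m[:363,:396]=a;m[:s.shape[0],400:400+s.shape[1]]=s;m[363:363+237,:384]=b[:237]
cv2.imwrite("pics/m1.png",m)
E
```

```text
[0.42930682 0.10830595 0.31745072] [4.85586517e-01 3.10246666e+00 1.55732129e-03]
(363, 396, 3) (240, 384, 3) (312, 390, 3)
```

View pics/m1.png

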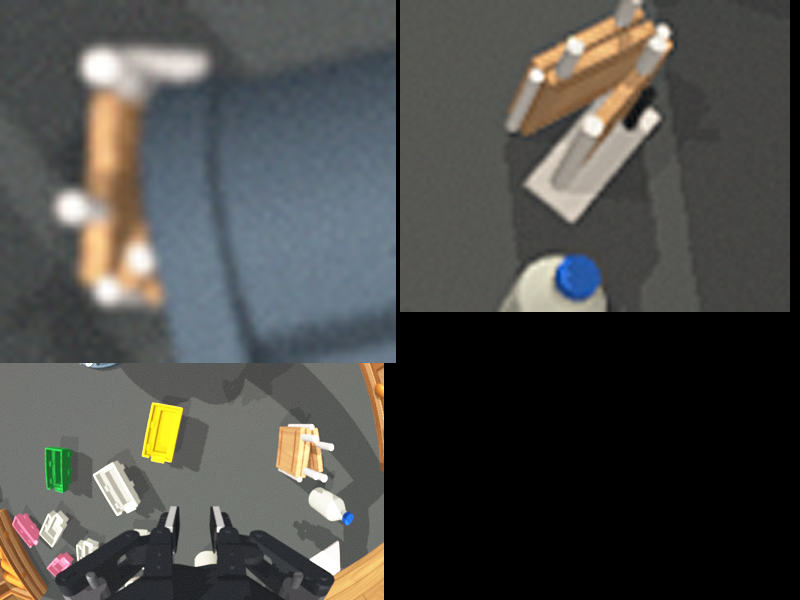

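The scene inset shows c lying flat on b, with b+c about 20° open from a (knobs at (575,47) and (628,10)). Next I swing a back out via kA (loose cage), so that b then a can be closed in order.

```bash
cat >> h.py <<'E'
def blob(p,cam="wrist",z=.165,w=22,thr=205,excl=None):
    im=read_camera(cam).astype(int);u,v=proj(cam,[*p,z]).round().astype(int)
    m=np.zeros(im.shape[:2],np.uint8);m[max(v-w,0):v+w,max(u-w,0):u+w]=(im.min(2)>thr)[max(v-w,0):v+w,max(u-w,0):u+w]
    n,l,st,c=cv2.connectedComponentsWithStats(m)
    for i in range(1,n):
        if st[i,4]>8:print((u,v),st[i,2:],c[i].round(1),at(cam,*c[i],z).round(4))
E
python3 - <<'E'
from h import *
for n,u,v,z in(("post",100,66,.141),("kA",72,207,.165),("pB",108,290,.13),("kC",140,258,.165)):print(n,at("top",u/6.6+180,v/6.6+185,z).round(4))
blob((.455,.372),w=14);blob((.43,.34),w=14);blob((.499,.323),w=14)
E
```

```text
post [0.5294 0.3702 0.141 ]
kA [0.4553 0.3735 0.165 ]
pB [0.4146 0.3631 0.13  ]
kC [0.4306 0.3378 0.165 ]
(np.int64(548), np.int64(139)) [ 20  14 204] [543.8 138.2] [0.4521 0.3651 0.165 ]
(np.int64(525), np.int64(124)) [6 2 9] [516.7 110.3] [0.4126 0.3326 0.165 ]
(np.int64(525), np.int64(124)) [ 28  19 279] [522.7 128.2] [0.4334 0.3364 0.165 ]
(np.int64(521), np.int64(187)) [ 28  23 345] [520.7 186.5] [0.4976 0.3225 0.165 ]
```

>>> carry_out([
  [2.4,0.4,3.8,-1,0,0,0.08],
  [2.4,0.4,3.8,-1,0,0,0.08],
  [2.4,0.4,3.8,-1,0,0,0.08],
  [2.4,0.4,3.8,-1,0,0,0],
  [2.4,0.4,3.8,-2,0,0,0],
  [2.4,0.4,3.8,-2,0,0,0],
  [2.4,0.1,3.5,-2,0,0,0],
  [2.4,0,0,-1.7,0,0,0],
  [2.4,0,0,0,0,0,0],
])

```text
t: 16.23
eef_pos: [0.453, 0.3738, 0.1981]
orientation: [-0.107, -3.137, 0.003]
wrist_force: [-0.5, 0.1, 0.7]
width: 0.0238
gripper_force: 0.0
```

```bash
python3 - <<'E'
from h import *
s=observe();print(s["eef_pos"],s["orientation"],s["qpos"].round(2))
blob((.4545,.3715),w=18)
arc((.529,.369),.0745,177,254,6,2.2,.1)
E
```

```text
[0.45301178 0.37380034 0.19809429] [-0.10704261 -3.13717658  0.00327728] [0.69 0.36 0.08 1.29 0.   0.76]
(np.int64(322), np.int64(231)) [ 31  36 998] [323.9 229.8] [0.4539 0.3729 0.165 ]
[[2.2, 0.0, -0.77, 0, 0, 0, 0.1], [2.2, 0.08, -0.77, 0, 0, 0, 0.1], [2.2, 0.16, -0.75, 0, 0, 0, 0.1], [2.2, 0.23, -0.73, 0, 0, 0, 0.1], [2.2, 0.31, -0.71, 0, 0, 0, 0.1], [2.2, 0.38, -0.67, 0, 0, 0, 0.1], [2.2, 0.45, -0.62, 0, 0, 0, 0.1], [2.2, 0.51, -0.58, 0, 0, 0, 0.1], [2.2, 0.56, -0.52, 0, 0, 0, 0.1], [2.2, 0.62, -0.46, 0, 0, 0, 0.1]]
[[2.2, 0.66, -0.4, 0, 0, 0, 0.1], [2.2, 0.7, -0.32, 0, 0, 0, 0.1], [2.2, 0.73, -0.25, 0, 0, 0, 0.1]]
13 [50.85 29.74]
```

>>> carry_out([
  [2.2,0.1,-0.1,-2.2,0,0,0],
  [2.2,0,0,-2,0,0,0],
  [2.2,0,0,-2,0,0,0],
  [2.2,0,0,0,0,0,0],
])

```text
t: 16.77
eef_pos: [0.4551, 0.3715, 0.1377]
orientation: [-0.111, -3.139, 0.001]
wrist_force: [0.1, 1.3, 0.3]
width: 0.0222
gripper_force: 0.0
```

>>> carry_out([
  [2.2,0.0,-0.77,0,0,0,0.1],
  [2.2,0.08,-0.77,0,0,0,0.1],
  [2.2,0.16,-0.75,0,0,0,0.1],
  [2.2,0.23,-0.73,0,0,0,0.1],
  [2.2,0.31,-0.71,0,0,0,0.1],
  [2.2,0.38,-0.67,0,0,0,0.1],
])

```text
t: 17.52
eef_pos: [0.4681, 0.3297, 0.1398]
orientation: [-0.827, 3.027, 0.006]
wrist_force: [0.2, 7.7, -2.1]
width: 0.0221
gripper_force: 3.3
```

>>> carry_out([
  [2.2,0.45,-0.62,0,0,0,0.1],
  [2.2,0.51,-0.58,0,0,0,0.1],
  [2.2,0.56,-0.52,0,0,0,0.1],
  [2.2,0.62,-0.46,0,0,0,0.1],
  [2.2,0.66,-0.4,0,0,0,0.1],
  [2.2,0.7,-0.32,0,0,0,0.1],
  [2.2,0.73,-0.25,0,0,0,0.1],
])

```text
t: 18.4
eef_pos: [0.5095, 0.298, 0.1399]
orientation: [-1.815, 2.56, 0.004]
wrist_force: [-4.5, 6.4, 0.9]
width: 0.0219
gripper_force: 3.2
```

>>> carry_out([
  [2.4,0,0,3,0,0,0],
  [2.4,0,0,4,0,0,0],
  [2.4,-1,0,5,0,0,0],
  [2.4,-3,-3,5,0,0,0],
  [2.4,-3,-5,2,0,0,0],
  [2.4,-3,-5,0,0,0,0],
  [2.4,-2,-5,0,0,0,0],
  [2.4,0,-5,0,0,0,0],
  [2.4,0,0,0,0,0,0],
])

```text
t: 19.52
eef_pos: [0.3905, 0.0652, 0.3277]
orientation: [-1.804, 2.568, -0.003]
wrist_force: [-0.2, -0.2, -0.1]
width: 0.0239
gripper_force: 0.0
```

```bash
cat >> h.py <<'E'
def whites(cam,box,zs=(.165,.13),thr=190,im=None):
    x0,y0,x1,y1=box;im=read_camera(cam)[y0:y1,x0:x1].astype(int) if im is None else im
    big=cv2.resize(im.astype(np.uint8),None,fx=4,fy=4,interpolation=cv2.INTER_CUBIC).astype(int)
    m=((big.min(2)>thr)&(big.max(2)-big.min(2)<45)).astype(np.uint8);n,l,st,c=cv2.connectedComponentsWithStats(m)
    for i in range(1,n):
        if st[i,4]>25:
            u,v=(c[i]+.5)/4-.5+[x0,y0];print((round(u,1),round(v,1)),st[i,2:],*[at(cam,u,v,z)[:2].round(4) for z in zs])
E
python3 - <<'E'
from h import *
s=observe();print(s["eef_pos"],s["orientation"],s["qpos"].round(2))
im=read_camera("top");np.save("top.npy",im)
for t in(190,215):whites("top",(185,180,270,235),thr=t,im=im[180:235,185:270]);print()
E
```

```text
[0.39047886 0.0652459  0.32765325] [-1.80399508  2.5681     -0.00318327] [ 0.17 -0.   -0.05  1.52 -0.   -1.06]
(np.float64(205.3), np.float64(183.3)) [ 18  26 295] [0.5675 0.3312] [0.5716 0.3406]
(np.float64(224.0), np.float64(193.7)) [ 19  16 234] [0.5342 0.267 ] [0.5377 0.2749]
(np.float64(201.9), np.float64(212.2)) [  70  143 6259] [0.4703 0.3375] [0.4722 0.3471]
(np.float64(207.7), np.float64(194.9)) [14  8 80] [0.5286 0.3211] [0.5318 0.3303]
(np.float64(213.0), np.float64(201.7)) [ 21  16 238] [0.5061 0.3022] [0.5089 0.311 ]
(np.float64(227.9), np.float64(205.0)) [ 16  15 172] [0.4967 0.252 ] [0.4993 0.2596]

(np.float64(205.2), np.float64(183.8)) [ 14  16 163] [0.5658 0.3315] [0.5699 0.341 ]
(np.float64(223.9), np.float64(193.6)) [ 15  13 154] [0.5344 0.2673] [0.5378 0.2752]
(np.float64(195.0), np.float64(194.7)) [ 20  17 271] [0.5281 0.3637] [0.5313 0.3739]
(np.float64(202.5), np.float64(213.4)) [  58  121 5262] [0.4664 0.3355] [0.4682 0.3451]
(np.float64(212.9), np.float64(201.6)) [ 15  13 154] [0.5065 0.3027] [0.5092 0.3114]
(np.float64(227.8), np.float64(204.9)) [12 11 99] [0.4968 0.2524] [0.4994 0.26  ]
```

State from the top camera: kB (0.567,0.331), kC (0.534,0.267), kA (0.506,0.3025). c is flat on b, a is open at about −109°, and b needs about 21° more. I'll push kB from its outer side with closed fingers.

>>> carry_out([
  [0,2.5,3.1,0,0,0,-0.175],
  [0,2.5,3.1,0,0,0,-0.175],
  [0,2.5,3.1,0,0,0,-0.175],
  [0,2.5,3.1,0,0,0,-0.175],
  [0,2.5,3.1,-1,0,0,-0.175],
  [0,2.5,3.1,-2,0,0,-0.175],
  [0,2.5,3.1,-3,0,0,-0.175],
  [0,2.0,3.1,-3,0,0,-0.175],
  [0,0,0,-3,0,0,-0.17],
  [0,0,0,0,0,0,0],
])

```text
t: 20.82
eef_pos: [0.5842, 0.317, 0.2032]
orientation: [-0.527, -3.093, 0.004]
wrist_force: [-0.2, -0.6, 0.8]
width: 0.0002
gripper_force: 0.0
```

```bash
python3 - <<'E'
from h import *
s=observe();print(s["eef_pos"],s["orientation"],s["qpos"].round(2),s["width"])
blob((.5665,.3313),w=22);blob((.534,.267),w=22)
E
```

```text
[0.58421206 0.31701151 0.20322524] [-0.52730306 -3.09324051  0.00424468] [0.5  0.5  0.31 1.39 0.   0.83] 0.00019327658191118513
(np.int64(337), np.int64(192)) [ 33  34 637] [338.9 190.1] [0.5659 0.3327 0.165 ]
(np.int64(223), np.int64(176)) [ 20  22 343] [223.4 178.6] [0.5358 0.2666 0.165 ]
```

>>> carry_out([
  [0,0.3,-0.3,-1,0,0,0],
  [0,0,0,-3,0,0,0],
  [0,0,0,-2.7,0,0,0],
  [0,-0.5,0.4,0,0,0,0],
  [0,-0.6,0.45,0,0,0,0],
  [0,-0.6,0.45,0,0,0,0],
  [0,-0.6,0.45,0,0,0,0],
  [0,0,0,0,0,0,0],
])

```text
t: 21.92
eef_pos: [0.5653, 0.3309, 0.1393]
orientation: [0.531, 3.096, 0.001]
wrist_force: [0.1, 0.3, -0.1]
width: -0.0002
gripper_force: 0.1
```

>>> carry_out([
  [0,-0.5,0.35,0,0,0,0],
  [0,-0.5,0.3,0,0,0,0],
  [0,0,0,0,0,0,0],
])

```text
t: 22.3
eef_pos: [0.555, 0.3368, 0.1384]
orientation: [-0.532, -3.095, 0.001]
wrist_force: [-0.0, 0.3, 1.3]
width: 0.0003
gripper_force: 0.0
```

>>> carry_out([
  [0,-0.3,0.1,0,0,0,0],
  [0,0,0,0,0,0,0],
])

```text
t: 22.55
eef_pos: [0.5544, 0.337, 0.1384]
orientation: [0.534, 3.093, -0.001]
wrist_force: [8.6, -3.5, -2.0]
width: 0.0003
gripper_force: 4.7
```

>>> carry_out([
  [0,-0.2,0.05,0,0,0,0],
  [0,0,0,0,0,0,0],
])

```text
t: 22.8
eef_pos: [0.554, 0.3371, 0.1386]
orientation: [0.535, 3.09, -0.001]
wrist_force: [15.1, -5.0, -3.7]
width: -0.0001
gripper_force: 8.1
```

b is folded flat on a (hard stop, 15 N). Now I swing the whole packet home by pushing kC from outside.

```bash
python3 -c "
from h import *
arc((.529,.3685),.0913,-73,-146,6,0,-.068)"
```

```text
[[0, -0.87, -0.22, 0, 0, 0, -0.068], [0, -0.88, -0.13, 0, 0, 0, -0.068], [0, -0.9, -0.05, 0, 0, 0, -0.068], [0, -0.89, 0.04, 0, 0, 0, -0.068], [0, -0.88, 0.13, 0, 0, 0, -0.068], [0, -0.87, 0.21, 0, 0, 0, -0.068], [0, -0.85, 0.3, 0, 0, 0, -0.068], [0, -0.81, 0.38, 0, 0, 0, -0.068], [0, -0.76, 0.46, 0, 0, 0, -0.068], [0, -0.72, 0.53, 0, 0, 0, -0.068]]
[[0, -0.67, 0.6, 0, 0, 0, -0.068], [0, -0.6, 0.66, 0, 0, 0, -0.068], [0, -0.54, 0.71, 0, 0, 0, -0.068]]
13 [45.33 31.74]
```

>>> carry_out([
  [0,0.8,-0.3,0,0,0,0],
  [0,0.2,-0.6,0,0,0,0],
  [0,-0.3,-1.5,0,0,0,0],
  [0,-0.3,-1.5,0,0,0,0],
  [0,-0.3,-1.5,0,0,0,0],
  [0,0,-0.2,0,0,0,0],
  [0,0,0,0,0,0,0],
])

```text
t: 23.68
eef_pos: [0.5519, 0.282, 0.1387]
orientation: [0.533, 3.096, 0.001]
wrist_force: [0.8, 0.0, 1.3]
width: -0.0002
gripper_force: 0.0
```

```bash
python3 - <<'E'
from h import *
s=observe();print(s["eef_pos"])
blob((.53,.279),w=30)
E
```

```text
[0.55191191 0.28202837 0.13871233]
(np.int64(299), np.int64(240)) [ 30  29 669] [297.2 242.9] [0.5311 0.2777 0.165 ]
```

>>> carry_out([
  [0,-0.6,-0.3,0,0,0,-0.068],
  [0,-0.8,-0.13,0,0,0,-0.068],
  [0,-0.9,-0.05,0,0,0,-0.068],
  [0,-0.89,0.04,0,0,0,-0.068],
  [0,-0.88,0.13,0,0,0,-0.068],
  [0,-0.87,0.21,0,0,0,-0.068],
  [0,-0.85,0.3,0,0,0,-0.068],
])

```text
t: 24.6
eef_pos: [0.4953, 0.285, 0.1388]
orientation: [1.25, 2.879, 0.002]
wrist_force: [5.7, -1.6, -1.2]
width: -0.0
gripper_force: 2.2
```

>>> carry_out([
  [0,-0.81,0.38,0,0,0,-0.068],
  [0,-0.76,0.46,0,0,0,-0.068],
  [0,-0.72,0.53,0,0,0,-0.068],
  [0,-0.67,0.6,0,0,0,-0.068],
  [0,0,0,0,0,0,0],
])

```text
t: 25.22
eef_pos: [0.4644, 0.3045, 0.1386]
orientation: [1.625, 2.688, 0.001]
wrist_force: [1.0, 0.9, -0.5]
width: 0.0001
gripper_force: 0.0
```

>>> carry_out([
  [0,-0.6,0.66,0,0,0,-0.068],
  [0,-0.3,0.35,0,0,0,-0.034],
  [0,0,0,0,0,0,0],
])

```text
t: 25.6
eef_pos: [0.4557, 0.3141, 0.1385]
orientation: [1.759, 2.602, 0.0]
wrist_force: [2.7, -1.8, 0.1]
width: -0.0001
gripper_force: 1.1
```

>>> carry_out([
  [0,-0.2,0.3,0,0,0,-0.034],
  [0,-0.0,0.0,0,0,0,0],
])

```text
t: 25.85
eef_pos: [0.4536, 0.3168, 0.1385]
orientation: [1.804, 2.572, -0.0]
wrist_force: [3.7, -3.2, 0.8]
width: 0.0001
gripper_force: 1.9
```

>>> carry_out([
  [0,-0.2,0.3,0,0,0,0],
  [0,0,0,0,0,0,0],
])

```text
t: 26.1
eef_pos: [0.4517, 0.3199, 0.1384]
orientation: [1.804, 2.572, 0.0]
wrist_force: [3.5, -2.0, -0.3]
width: 0.0001
gripper_force: 1.8
```

>>> carry_out([
  [0,-0.15,0.3,0,0,0,0],
  [0,0,0,0,0,0,0],
])

```text
t: 26.35
eef_pos: [0.4501, 0.3229, 0.1384]
orientation: [1.804, 2.572, 0.0]
wrist_force: [5.0, -2.1, -0.3]
width: -0.0003
gripper_force: 1.8
```

>>> carry_out([
  [0,-0.15,0.3,0,0,0,0],
  [0,0,0,0,0,0,0],
])

```text
t: 26.6
eef_pos: [0.4486, 0.3259, 0.1384]
orientation: [1.804, 2.571, -0.0]
wrist_force: [4.0, -2.8, -0.3]
width: 0.0003
gripper_force: 1.9
```

>>> carry_out([
  [0,-0.12,0.3,0,0,0,0],
  [0,0,0,0,0,0,0],
])

```text
t: 26.85
eef_pos: [0.4478, 0.3276, 0.1384]
orientation: [1.804, 2.569, -0.002]
wrist_force: [7.8, -8.7, 0.2]
width: 0.0001
gripper_force: 5.3
```

>>> carry_out([
  [0,-0.1,0.3,0,0,0,0],
  [0,0,0,0,0,0,0],
])

```text
t: 27.1
eef_pos: [0.4475, 0.3283, 0.1384]
orientation: [1.804, 2.564, -0.007]
wrist_force: [10.9, -20.2, 3.3]
width: 0.0005
gripper_force: 11.5
```

>>> carry_out([
  [0,-0.1,0.2,0,0,0,0],
  [0,0,0,0,0,0,0],
])

```text
t: 27.35
eef_pos: [0.4473, 0.3287, 0.1384]
orientation: [1.804, 2.561, -0.009]
wrist_force: [15.4, -27.6, 4.0]
width: 0.0002
gripper_force: 15.8
```

>>> carry_out([
  [0,-0.1,0.2,0,0,0,0],
  [0,0,0,0,0,0,0],
])

```text
t: 27.6
eef_pos: [0.447, 0.3291, 0.1384]
orientation: [1.804, 2.557, -0.012]
wrist_force: [20.0, -35.1, 4.8]
width: -0.0002
gripper_force: 20.1
```

Packet home against the stop, firm at about 40 N. I retreat, verify with the top camera, and go look at the bins.

>>> carry_out([
  [0,0.3,-0.7,0,0,0,0],
  [0,0.2,-0.5,0,0,0,0],
  [0,0,0,4,0,0,0],
  [0,0,0,5,0,0,0],
  [2,0,-3,5,0,0,0.1],
  [4,-0.3,-4.7,5,0,0,0.1],
  [6,-0.3,-4.7,4,0,0,0.1],
  [8,-0.3,-4.7,2,0,0,0.1],
  [8,-0.3,-4.7,0,0,0,0.1],
  [8,-0.3,-4.7,0,0,0,0.1],
])

```text
t: 28.85
eef_pos: [0.4339, 0.0626, 0.3842]
orientation: [-0.958, -2.992, -0.002]
wrist_force: [0.5, -0.2, -0.8]
width: 0.0799
gripper_force: 0.0
```

>>> carry_out([
  [8,-0.3,-4.7,0,0,0,0.1],
  [8,-0.3,-4.7,0,0,0,0.1],
  [8,-0.3,-4.7,0,0,0,0.1],
  [8,-0.3,-4.7,0,0,0,0.1],
  [8,-0.3,-4.7,0,0,0,0.1],
  [8,-0.3,-4.7,0,0,0,0.1],
  [8,0,-1.5,0,0,0,0],
  [8,0,0,0,0,0,0],
])

```text
t: 29.85
eef_pos: [0.4164, -0.2338, 0.3836]
orientation: [-0.042, -3.141, -0.002]
wrist_force: [0.2, -0.0, -0.5]
width: 0.08
gripper_force: 0.0
```

```bash
python3 - <<'E'
from h import *
s=observe();print(s["eef_pos"],s["orientation"],s["qpos"].round(2))
im=read_camera("top");np.save("top2.npy",im);w=read_camera("wrist");np.save("w6.npy",w)
m=camera_model("wrist");np.save("w6T.npy",np.array(m["cam_to_world"]))
whites("top",(185,185,250,235),thr=215,im=im[185:235,185:250])
for p in((.625,-.128,.06),(.621,-.328,.06),(.483,-.411,.06),(.429,-.099,.06)):print(proj("wrist",p).round())
R=lambda im,f:cv2.resize(im[:,:,::-1],None,fx=f,fy=f,interpolation=cv2.INTER_CUBIC)
M=np.zeros((600,800,3),np.uint8)
M[:400,:640]=w[:,:,::-1]
a=R(im[180:235,185:235],3.2);M[400:400+a.shape[0],:a.shape[1]]=a
M[400:600,165:485]=0
sc=R(read_camera("scene")[130:250,230:370],1.6);M[402:402+sc.shape[0],170:170+sc.shape[1]]=sc
cv2.imwrite("pics/m2.png",M)
E
```

```text
[ 0.41641776 -0.23380217  0.38361082] [-4.20233572e-02 -3.14093312e+00 -1.77211722e-03] [-0.51  0.15  0.26  1.68  0.   -0.49]
(np.float64(194.8), np.float64(194.6)) [ 14  12 130] [0.5284 0.3645] [0.5317 0.3748]
(np.float64(202.9), np.float64(194.6)) [ 19  14 201] [0.5291 0.3375] [0.5324 0.3471]
(np.float64(208.4), np.float64(194.3)) [14  9 98] [0.5306 0.3189] [0.534 0.328]
(np.float64(196.4), np.float64(199.8)) [ 9  8 54] [0.5112 0.3581] [0.5141 0.3682]
(np.float64(190.4), np.float64(215.8)) [ 9  9 60] [0.4571 0.3753] [0.4587 0.3857]
(np.float64(199.2), np.float64(220.9)) [ 9  9 59] [0.4411 0.345 ] [0.4423 0.3547]
(np.float64(195.8), np.float64(228.4)) [ 6  5 26] [0.4157 0.3552] [0.4164 0.3652]
[387. 276.]
[273. 277.]
[217. 202.]
[410. 165.]
```

```bash
cat > fit.py <<'E'
from h import *
from scipy.optimize import minimize
def box(x0,x1,hy,z0,z1): return np.array([[x,y,z] for x in(x0,x1) for y in(-hy,hy) for z in(z0,z1)])
PARTS=[box(-.06,.06,.033,.030,.060),box(-.056,.056,.028,0,.030),box(.06,.070,.014,.035,.045)]
def sil(cam,pose,shape,off,k,dz=0,parts=PARTS):
    x,y,t=pose;c,s=np.cos(t),np.sin(t);m=np.zeros(shape,np.uint8)
    for P in parts:
        q=np.array([proj(cam,(x+c*p[0]-s*p[1],y+s*p[0]+c*p[1],p[2]+dz)) for p in P])
        h=cv2.convexHull(((q-off+.5)*k-.5).astype(np.float32)).reshape(-1,2)
        cv2.fillConvexPoly(m,np.round(h*16).astype(np.int32),1,shift=4)
    return m
def mask(im,cam,p,w,k,dz=0):
    u,v=proj(cam,(*p,.03+dz)).round().astype(int);x0,y0=max(u-w,0),max(v-w,0)
    c=im[y0:v+w,x0:u+w].astype(np.uint8);c=cv2.resize(c,None,fx=k,fy=k,interpolation=cv2.INTER_CUBIC)
    g=cv2.GaussianBlur(c,(0,0),k*.5).astype(int);sat=g.max(2)-g.min(2);v_=g.min(2)
    t,_=cv2.threshold(v_.astype(np.uint8),0,255,cv2.THRESH_OTSU);t=t-10
    m=((v_>t)&(sat<40)).astype(np.uint8)
    n,l,st,ce=cv2.connectedComponentsWithStats(m);h=np.array(m.shape)/2
    best=min((i for i in range(1,n) if st[i,4]>60*k*k),key=lambda i:np.hypot(ce[i][0]-h[1],ce[i][1]-h[0]))
    m=(l==best).astype(np.uint8)
    cs,_=cv2.findContours(m,cv2.RETR_EXTERNAL,cv2.CHAIN_APPROX_NONE);cv2.drawContours(m,cs,-1,1,-1)
    return m,np.array([x0,y0]),t
def fit(ims,p,yaws=None,dz=0,W={"top":28,"wrist":75},K={"top":4,"wrist":2}):
    M=[(c,K[c],*mask(ims[c],c,p,W[c],K[c],dz)) for c in ims]
    def cost(q):
        s=0
        for c,k,m,off,t in M:
            r=sil(c,q,m.shape,off,k,dz);s+=1-(r&m).sum()/((r|m).sum()+1)
        return s/len(M)
    out=[]
    for y in(yaws if yaws is not None else np.radians(np.arange(-180,180,30))):
        r=minimize(cost,[*p,y],method="Nelder-Mead",options=dict(initial_simplex=np.array([p+[y],[p[0]+.008,p[1],y],[p[0],p[1]+.008,y],[p[0],p[1],y+.25]]),xatol=2e-4,fatol=1e-4,maxiter=120))
        out.append((r.fun,*r.x))
    out.sort();return out
E
python3 - <<'E'
from fit import *
T=np.load("top2.npy");w=np.load("w6.npy")
for n,p in dict(TL=[.625,-.128],TR=[.621,-.328],BR=[.483,-.411],BL=[.429,-.099]).items():
    for ims in({"top":T},{"wrist":w}):
        try:
            o=fit(ims,p,np.radians(np.arange(-180,180,45)));b=o[0];f=[q for q in o if np.cos(q[3]-b[3])<-.8][:1]
            print(n,list(ims),np.round(b,4),"flip",np.round(f,4))
        except Exception as e:print(n,list(ims),e)
E
```

```text
TL ['top'] time passes only in moves, steps and waits
TL ['wrist'] time passes only in moves, steps and waits
TR ['top'] time passes only in moves, steps and waits
TR ['wrist'] time passes only in moves, steps and waits
BR ['top'] time passes only in moves, steps and waits
BR ['wrist'] time passes only in moves, steps and waits
BL ['top'] time passes only in moves, steps and waits
BL ['wrist'] time passes only in moves, steps and waits
```

```bash
cat > fix.py <<'E'
s=open("h.py").read()
s=s.replace("camera_model(cam)","CM(cam)").replace("from cell import *\n","""from cell import *
_c={}
def CM(cam):
    if cam not in _c:_c[cam]=camera_model(cam)
    return _c[cam]
""",1)
open("h.py","w").write(s)
E
python3 fix.py; cat > run1.py <<'E'
from fit import *
T=np.load("top2.npy");w=np.load("w6.npy")
for n,p in dict(TL=[.625,-.128],TR=[.621,-.328],BR=[.483,-.411],BL=[.429,-.099]).items():
    for ims in({"top":T},{"wrist":w}):
        try:
            o=fit(ims,p,np.radians(np.arange(-180,180,45)));b=o[0];f=[q for q in o if np.cos(q[3]-b[3])<-.8][:1]
            print(n,list(ims),np.round(b,4),"flip",np.round(f,4))
        except Exception as e:print(n,list(ims),repr(e))
E
time python3 run1.py
```

```text
TL ['top'] [ 0.0806  0.6282 -0.1257 -0.3281] flip [[ 0.1108  0.6328 -0.1265 -3.5058]]
TL ['wrist'] [ 0.111   0.6308 -0.1265 -0.2876] flip [[ 0.1146  0.6312 -0.1279  2.8832]]
TR ['top'] [ 0.0847  0.6216 -0.3269 -3.7489] flip [[ 0.1161  0.6188 -0.3252 -0.5915]]
TR ['wrist'] [ 0.049   0.6219 -0.3283 -3.7609] flip [[ 0.049   0.6219 -0.3283 -0.6193]]
BR ['top'] [ 0.7821  0.5341 -0.4969 -1.099 ] flip [[ 0.7837  0.5354 -0.4996  1.757 ]]
BR ['wrist'] [ 0.0604  0.4879 -0.4125  2.0278] flip [[ 0.0685  0.4876 -0.4123 -1.1166]]
BL ['top'] [ 0.099   0.4304 -0.0983  0.1551] flip [[ 0.1254  0.436  -0.0985 -3.0027]]
BL ['wrist'] [ 0.0267  0.4306 -0.0997  0.1378] flip [[ 0.0605  0.4329 -0.0995 -3.0042]]
real	0m1.775s
user	0m2.282s
sys	0m0.075s
```

Both cameras agree on the four white bins: TL (0.629,−0.126,−0.30), TR (0.622,−0.328,2.53), BR (0.488,−0.412,2.03), BL (0.4305,−0.099,0.145). To tell which is screwed down I take close wrist shots of all four into one mosaic.

```bash
cat > shot.py <<'E'
import sys;from h import *
m=CM("wrist");np.savez(f"{sys.argv[1]}.npz",im=read_camera("wrist"),T=m["cam_to_world"],K=m["mtx"]);print(observe()["eef_pos"].round(4))
E
```

>>> carry_out([
  [8,1,2.7,-4.5,0,0,0],
  [8,1,2.7,-4.5,0,0,0],
  [8,1,2.7,-4.5,0,0,0],
  [8,1,2.7,-4.5,0,0,0],
  [8,0.4,2.6,-5,0,0,0],
  [8,0,0,0,0,0,0],
])

```text
t: 30.75
eef_pos: [0.4579, -0.0967, 0.1513]
orientation: [-0.033, -3.135, -0.002]
wrist_force: [-0.5, -0.3, 0.8]
width: 0.0805
gripper_force: 0.0
```

```bash
python3 shot.py BL
```

```text
[ 0.4595 -0.098   0.1535]
```

>>> carry_out([
  [8,4.8,-0.7,0,0,0,0],
  [8,4.8,-0.7,0,0,0,0],
  [8,4.8,-0.7,0,0,0,0],
  [8,4.8,-0.7,0,0,0,0],
  [8,0,0,0,0,0,0],
])

```text
t: 31.42
eef_pos: [0.6558, -0.1287, 0.155]
orientation: [0.039, 3.138, -0.001]
wrist_force: [0.6, -0.1, -0.5]
width: 0.0801
gripper_force: 0.0
```

```bash
python3 shot.py TL
```

```text
[ 0.6538 -0.1284  0.155 ]
```

>>> carry_out([
  [8,0,-5,0,0,0,0],
  [8,0,-5,0,0,0,0],
  [8,0,-5,0,0,0,0],
  [8,0,-5,0,0,0,0],
  [8,0,0,0,0,0,0],
])

```text
t: 32.1
eef_pos: [0.6509, -0.3315, 0.1555]
orientation: [0.046, 3.14, -0.002]
wrist_force: [-0.3, 0.3, 0.2]
width: 0.0802
gripper_force: 0.0
```

```bash
python3 shot.py TR
```

```text
[ 0.6512 -0.3295  0.1554]
```

>>> carry_out([
  [8,-4.5,-2.8,0,0,0,0],
  [8,-4.5,-2.8,0,0,0,0],
  [8,-4.5,-2.8,0,0,0,0],
  [8,0,0,0,0,0,0],
])

```text
t: 32.65
eef_pos: [0.5144, -0.4121, 0.1558]
orientation: [0.043, 3.141, -0.001]
wrist_force: [0.8, 1.0, -0.1]
width: 0.0803
gripper_force: 0.0
```

```bash
python3 shot.py BR; python3 - <<'E'
from fit import *
B=dict(TL=(.629,-.1265,-.30),TR=(.622,-.328,2.53),BR=(.488,-.4125,2.03),BL=(.4305,-.099,.145))
M=np.zeros((400,800,3),np.uint8)
for i,(n,(x,y,t)) in enumerate(B.items()):
    d=np.load(n+".npz");import h;h._c["wrist"]=dict(mtx=d["K"],cam_to_world=d["T"])
    g=np.stack(np.meshgrid(np.arange(400),np.arange(200)),-1)
    mx=np.zeros((200,400),np.float32);my=mx.copy()
    for r in range(0,200):
        for c in range(0,400):
            if r%4==0 and c%4==0:
                a,b=(c-200)*.0004,(100-r)*.0004
                u=proj("wrist",(x+np.cos(t)*a-np.sin(t)*b,y+np.sin(t)*a+np.cos(t)*b,.02));mx[r,c],my[r,c]=u
    mx=cv2.resize(mx[::4,::4],(400,200));my=cv2.resize(my[::4,::4],(400,200))
    p=cv2.remap(d["im"],mx,my,cv2.INTER_CUBIC)[:,:,::-1]
    r0,c0=divmod(i,2);M[r0*200:r0*200+200,c0*400:c0*400+400]=p
    cv2.putText(M,n,(c0*400+4,r0*200+16),0,.5,(0,255,255),1)
cv2.imwrite("pics/bins.png",M)
E
```

```text
[ 0.5162 -0.4114  0.1557]
```

View pics/bins.png

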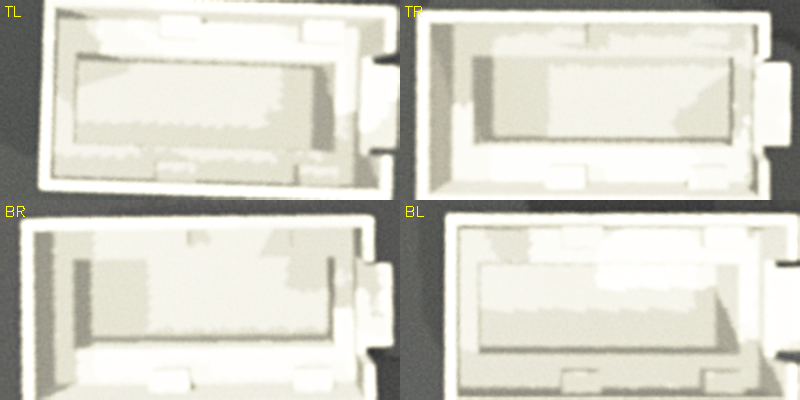

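The mosaic shows all four with tabs to the right as fitted, but no screw heads. I'll identify the screwed one by a gentle lift test instead. First I refine the poses from the close shots.

```bash
cat > run2.py <<'E'
import sys;from fit import *;import h
B=dict(TL=[.629,-.1265,-.30],TR=[.622,-.328,2.53],BR=[.488,-.4125,2.03],BL=[.4305,-.099,.145])
for n,(x,y,t) in B.items():
    d=np.load(n+".npz");h._c["wrist"]=dict(mtx=d["K"],cam_to_world=d["T"])
    print(n,[np.round(o,4) for o in fit({"wrist":d["im"]},[x,y],[t,t+.1],W={"wrist":100})[:2]])
E
python3 run2.py
```

```text
TL [array([ 0.038 ,  0.6272, -0.1271, -0.3346]), array([ 0.0387,  0.6273, -0.1266, -0.3336])]
TR [array([ 0.0377,  0.6193, -0.3283,  2.5283]), array([ 0.038 ,  0.6199, -0.3284,  2.5186])]
BR [array([ 0.0308,  0.4866, -0.4119,  2.0352]), array([ 0.0326,  0.4862, -0.4119,  2.0499])]
BL [array([ 0.0397,  0.4305, -0.1008,  0.1419]), array([ 0.0403,  0.4306, -0.1012,  0.1386])]
```

>>> carry_out([
  [8.5,-1,0,0,0,0,-0.179],
  [8.5,-1,0,0,0,0,-0.179],
  [8.5,-0.9,-0.1,0,0,0,-0.179],
  [8.5,0,0,-1,0,0,-0.179],
  [8.5,0,0,-2,0,0,-0.179],
  [8.5,0,0,-2,0,0,-0.179],
  [8.5,0,0,-3,0,0,0],
  [8.5,0,0,-3,0,0,0],
  [8.5,0,0,-2.4,0,0,0],
  [8.5,0,0,0,0,0,0],
])

```text
t: 33.95
eef_pos: [0.4885, -0.4104, 0.0188]
orientation: [-1.636, -2.679, -0.001]
wrist_force: [-0.9, -0.4, -0.5]
width: 0.0851
gripper_force: 0.0
```

>>> carry_out([
  [6,0,0,0,0,0,0],
  [6,0,0,0,0,0,0],
  [6,0,0,0,0,0,0],
  [6,0,0,0,0,0,0],
])

```text
t: 34.45
eef_pos: [0.4895, -0.413, 0.0217]
orientation: [1.638, 2.677, 0.001]
wrist_force: [0.3, 2.7, 8.1]
width: 0.0649
gripper_force: 68.0
```

>>> carry_out([
  [6,0,0,0.4,0,0,0],
  [6,0,0,0,0,0,0],
])

```text
t: 34.7
eef_pos: [0.4884, -0.413, 0.0244]
orientation: [1.64, 2.679, -0.0]
wrist_force: [-0.8, -0.9, -2.0]
width: 0.0654
gripper_force: 67.2
```

BR lifted freely (2 N weight), so it is loose. I set it down and test TR.

>>> carry_out([
  [6,0,0,-0.4,0,0,0],
  [8.5,0,0,0,0,0,0],
  [8.5,0,0,0,0,0,0],
  [8.5,0,0,3,0,0,0],
  [8.5,0,0,4,0,0,0],
  [8.5,0,0,4,0,0,0.12],
  [8.5,4.4,2.8,0,0,0,0.12],
  [8.5,4.4,2.8,0,0,0,0.12],
  [8.5,4.3,2.9,0,0,0,0.12],
  [8.5,0,0,0,0,0,0],
])

```text
t: 35.95
eef_pos: [0.622, -0.3252, 0.1289]
orientation: [-0.949, -2.995, -0.001]
wrist_force: [-0.5, -0.3, -0.3]
width: 0.0849
gripper_force: 0.0
```

>>> carry_out([
  [8.5,0,0,-3,0,0,0],
  [8.5,0,0,-4,0,0,0],
  [8.5,0,0,-4,0,0,0],
  [8.5,0,0,0,0,0,0],
  [6,0,0,0,0,0,0],
  [6,0,0,0,0,0,0],
  [6,0,0,0,0,0,0],
  [6,0,0,0,0,0,0],
])

```text
t: 36.95
eef_pos: [0.6203, -0.3285, 0.022]
orientation: [0.956, 2.989, -0.001]
wrist_force: [-1.2, -0.6, 6.3]
width: 0.0651
gripper_force: 68.5
```

>>> carry_out([
  [6,0,0,0.3,0,0,0],
  [6,0,0,0,0,0,0],
])

```text
t: 37.2
eef_pos: [0.6194, -0.3277, 0.0233]
orientation: [0.956, 2.992, -0.0]
wrist_force: [-0.5, -0.6, -1.6]
width: 0.0652
gripper_force: 67.8
```

>>> carry_out([
  [6,0,0,0.4,0,0,0],
  [6,0,0,0,0,0,0],
])

```text
t: 37.45
eef_pos: [0.6195, -0.3278, 0.0272]
orientation: [0.956, 2.992, -0.0]
wrist_force: [-0.2, -0.4, -1.1]
width: 0.0654
gripper_force: 67.8
```

>>> carry_out([
  [6,0,0,-0.7,0,0,0],
  [8.5,0,0,0,0,0,0],
  [8.5,0,0,0,0,0,0],
  [8.5,0,0,3,0,0,0],
  [8.5,0,0,4,0,0,0],
  [8.5,0,0,4,0,0,0.145],
  [8.5,0.2,5,0,0,0,0.14],
  [8.5,0.2,5,0,0,0,0],
  [8.5,0.2,5,0,0,0,0],
  [8.5,0.2,5,0,0,0,0],
])

```text
t: 38.7
eef_pos: [0.6273, -0.1263, 0.1297]
orientation: [0.522, 3.098, -0.0]
wrist_force: [0.3, -1.3, 0.1]
width: 0.0853
gripper_force: 0.0
```

>>> carry_out([
  [8.5,0,0,-3,0,0,0],
  [8.5,0,0,-4,0,0,0],
  [8.5,0,0,-4,0,0,0],
  [8.5,0,0,0,0,0,0],
  [6,0,0,0,0,0,0],
  [6,0,0,0,0,0,0],
  [6,0,0,0,0,0,0],
  [6,0,0,0,0,0,0],
])

```text
t: 39.7
eef_pos: [0.6287, -0.1268, 0.0221]
orientation: [0.52, 3.095, 0.003]
wrist_force: [-0.7, 5.0, -1.6]
width: 0.0652
gripper_force: 74.7
```

>>> carry_out([
  [6,0,0,0.2,0,0,0],
  [6,0,0,0,0,0,0],
])

```text
t: 39.95
eef_pos: [0.6287, -0.1268, 0.0222]
orientation: [0.52, 3.097, 0.004]
wrist_force: [6.8, 4.2, -18.3]
width: 0.0654
gripper_force: 76.4
```

>>> carry_out([
  [6,0,0,0.2,0,0,0],
  [6,0,0,0,0,0,0],
])

```text
t: 40.2
eef_pos: [0.6286, -0.1268, 0.0223]
orientation: [0.52, 3.098, 0.004]
wrist_force: [12.3, 2.3, -35.9]
width: 0.0647
gripper_force: 80.7
```

TL resists (36 N at 0 mm), so TL is the screwed base. The grip also pins its yaw at −19.1° and its centreline. Plan: TR goes on first (+16°), then BL (−27°), then BR (+44°). I release and go to TR for a fresh close fit.

>>> carry_out([
  [6,0,0,-0.4,0,0,0],
  [8.5,0,0,0,0,0,0],
  [8.5,0,0,0,0,0,0],
  [8.5,0,0,3,0,0,0],
  [8.5,0,0,5,0,0,0],
  [8.5,0.3,-4.4,5.3,0,0,-0.145],
  [8.5,0.3,-4.4,0,0,0,-0.14],
  [8.5,0.3,-4.4,0,0,0,0],
  [8.5,0.3,-4.4,0,0,0,0],
  [8.5,0.3,-4.3,0,0,0,0],
])

```text
t: 41.45
eef_pos: [0.6421, -0.3445, 0.1491]
orientation: [0.957, 2.991, -0.001]
wrist_force: [0.3, 0.9, 0.1]
width: 0.0852
gripper_force: 0.0
```

>>> carry_out([
  [8.5,0,0,0,0,0,0],
  [8.5,0,0,0,0,0,0],
])

```text
t: 41.7
eef_pos: [0.6419, -0.3427, 0.1483]
orientation: [0.958, 2.992, 0.0]
wrist_force: [0.7, 1.2, 0.1]
width: 0.085
gripper_force: 0.0
```

```bash
cat > look.py <<'E'
import sys;from fit import *
x,y,t=map(float,sys.argv[1:4])
s=observe();ims={"wrist":read_camera("wrist")}
p=s["eef_pos"];r=s["orientation"];print(p.round(4),"clos",np.degrees(2*np.arctan2(r[1],r[0])-np.pi/2).round(1)%180,"q6",s["qpos"][5].round(2))
for a in fit(ims,[x,y],[t,t+.1],W={"wrist":100})[:2]:print(np.round(a,4),"d cm",((np.array(a[1:3])-p[:2])*100).round(2),"yaw",np.degrees(a[3]).round(1))
if len(sys.argv)>4:
    T={"top":read_camera("top")}
    for q in eval(sys.argv[4]):
        try:print("top",np.round(fit(T,list(q[:2]),[q[2],q[2]+.15])[0],4))
        except Exception as e:print(e)
E
python3 look.py .6196 -.3284 2.523 "[(.4305,-.1,.14),(.487,-.412,2.04)]"
```

```text
[ 0.6419 -0.3427  0.1483] clos 54.5 q6 0.13
[ 0.0378  0.6198 -0.3273  2.5242] d cm [-2.21  1.54] yaw 144.6
[ 0.0383  0.6194 -0.3271  2.5259] d cm [-2.25  1.56] yaw 144.7
top [ 0.273   0.4385 -0.0989  0.1937]
top [ 0.855   0.4886 -0.4188  1.9064]
```

>>> carry_out([
  [8.5,-1.15,0.75,-2,0,0,0],
  [8.5,-1.1,0.8,-3,0,0,0],
  [8.5,0,0,-4,0,0,0],
  [8.5,0,0,-3.7,0,0,0],
  [8.5,0,0,0,0,0,0],
  [6,0,0,0,0,0,0],
  [6,0,0,0,0,0,0],
  [6,0,0,0,0,0,0],
  [6,0,0,0,0,0,0],
])

```text
t: 42.92
eef_pos: [0.6209, -0.3276, 0.0234]
orientation: [0.955, 2.989, -0.001]
wrist_force: [0.7, 1.4, 6.2]
width: 0.065
gripper_force: 68.6
```

>>> carry_out([
  [6,0,0,2,0,0,0],
  [6,0,0,4,0,0,0],
  [6,0,0,4,0,0,0],
  [6,0.2,4,0,0,0,0.095],
  [6,0.2,4,0,0,0,0.095],
  [6,0.2,4,0,0,0,0.095],
  [6,0.2,4,0,0,0,0],
  [6,0,4,0,0,0,0],
  [6,0,0,0,0,0,0],
  [6,0,0,0,0,0,0],
])

```text
t: 44.18
eef_pos: [0.6278, -0.1274, 0.1216]
orientation: [0.521, 3.097, -0.001]
wrist_force: [-0.2, -0.4, -2.0]
width: 0.0649
gripper_force: 67.7
```

```bash
python3 - <<'E'
from h import *
s=observe();p=s["eef_pos"];r=s["orientation"];print(p,np.degrees(2*np.arctan2(r[1],r[0])-np.pi/2)%180,(100*(np.array([.6274,-.1263])-p[:2])).round(2))
E
```

```text
[ 0.62783068 -0.12736595  0.12159674] 70.90101517516288 [-0.04  0.11]
```

>>> carry_out([
  [6,0.08,0.06,-1.5,0,0,0],
  [6,0,0,-1.5,0,0,0],
  [6,0,0,-1.2,0,0,0],
  [6,0,0,0,0,0,0],
])

```text
t: 44.68
eef_pos: [0.6273, -0.1267, 0.0772]
orientation: [-0.522, -3.095, 0.0]
wrist_force: [0.6, -0.3, -1.8]
width: 0.0651
gripper_force: 67.6
```

>>> carry_out([
  [6,0,0,-0.5,0,0,0],
  [6,0,0,-0.3,0,0,0],
  [6,0,0,0,0,0,0],
])

```text
t: 45.05
eef_pos: [0.6284, -0.1265, 0.071]
orientation: [-0.522, -3.098, 0.0]
wrist_force: [0.5, -0.2, -1.9]
width: 0.0653
gripper_force: 67.6
```

>>> carry_out([
  [6,0,0,-0.3,0,0,0],
  [6,0,0,0,0,0,0],
])

```text
t: 45.3
eef_pos: [0.6287, -0.1266, 0.0693]
orientation: [0.522, 3.096, -0.0]
wrist_force: [-2.2, 0.6, 7.6]
width: 0.0657
gripper_force: 68.4
```

>>> carry_out([
  [8.5,0,0,0.1,0,0,0],
  [8.5,0,0,0,0,0,0],
  [8.5,0,0,0,0,0,0],
  [8.5,0,0,3,0,0,0],
  [8.5,0,0,5,0,0,0],
  [8.5,1.4,-0.5,4,0,0,0],
  [8.5,1.4,-0.5,0,0,0,0],
  [8.5,0,0,0,0,0,0],
  [8.5,0,0,0,0,0,0],
])

```text
t: 46.42
eef_pos: [0.6555, -0.1364, 0.188]
orientation: [-0.522, -3.096, 0.0]
wrist_force: [0.3, -0.1, 0.5]
width: 0.0851
gripper_force: 0.0
```

```bash
cat > lookz.py <<'E'
import sys;from fit import *;import fit as F
x,y,t,dz=map(float,sys.argv[1:5]);im={"wrist":read_camera("wrist")}
for d in(dz-.013,dz,dz+.01):
    F.PARTS=[box(-.06,.06,.033,.030,.060),box(.06,.070,.014,.035,.045)]
    print(d,np.round(fit(im,[x,y],[t,t+np.pi],dz=d,W={"wrist":100})[:2],4))
E
python3 lookz.py .6274 -.1263 2.808 .046; python3 -c "
from h import *
print(observe()['eef_pos'])"
```

```text
0.033 [[ 0.1293  0.6271 -0.127   2.8072]
 [ 0.1481  0.6271 -0.1268  5.9512]]
0.046 [[ 0.0384  0.6282 -0.1266  2.8162]
 [ 0.0683  0.6274 -0.1263  5.9506]]
0.056 [[ 0.0446  0.6266 -0.1263  2.8076]
 [ 0.0546  0.6243 -0.1256  5.9509]]
[ 0.65542486 -0.13631537  0.18807426]
```

TR is seated on the base: stacked at +46 mm, (0.628,−0.1266), turned end for end. Next, BL.

>>> carry_out([
  [8.5,-4,0.8,0,0,0,0.16],
  [8.5,-4,0.8,0,0,0,0.16],
  [8.5,-4,0.8,0,0,0,0.155],
  [8.5,-4,0.8,-2,0,0,0],
  [8.5,-3.5,0.8,-1.8,0,0,0],
  [8.5,0,0,0,0,0,0],
  [8.5,0,0,0,0,0,0],
])

```text
t: 47.35
eef_pos: [0.462, -0.0967, 0.1515]
orientation: [-0.222, 3.132, -0.001]
wrist_force: [-0.4, -0.1, -0.1]
width: 0.0846
gripper_force: 0.0
```

```bash
python3 look.py .4305 -.1 .141 "[(.487,-.412,2.04)]"
```

```text
[ 0.462  -0.0967  0.1515] clos 98.1 q6 -0.35
[ 0.0404  0.431  -0.1015  0.1437] d cm [-3.09 -0.49] yaw 8.2
[ 0.0404  0.431  -0.1011  0.145 ] d cm [-3.1  -0.45] yaw 8.3
top [ 0.0776  0.487  -0.4094  2.0681]
```

>>> carry_out([
  [8.5,-1.6,-0.23,-2,0,0,0],
  [8.5,-1.5,-0.23,-3,0,0,0],
  [8.5,0,0,-4,0,0,0],
  [8.5,0,0,-3.9,0,0,0],
  [8.5,0,0,0,0,0,0],
  [6,0,0,0,0,0,0],
  [6,0,0,0,0,0,0],
  [6,0,0,0,0,0,0],
  [6,0,0,0,0,0,0],
])

```text
t: 48.58
eef_pos: [0.4318, -0.1015, 0.0235]
orientation: [-0.222, 3.131, -0.002]
wrist_force: [0.7, -0.1, 7.5]
width: 0.065
gripper_force: 67.5
```

>>> carry_out([
  [6,0,0,3,0,0,0],
  [6,0,0,5,0,0,0],
  [6,0,0,4,0,0,0],
  [6,0,0,4,0,0,0],
  [6,4,-0.5,0,0,0,-0.16],
  [6,4,-0.5,0,0,0,-0.16],
  [6,4,-0.5,0,0,0,-0.155],
  [6,4,-0.5,0,0,0,0],
  [6,3.5,-0.5,0,0,0,0],
  [6,0,0,0,0,0,0],
])

```text
t: 49.82
eef_pos: [0.6272, -0.1264, 0.1816]
orientation: [0.521, 3.097, -0.0]
wrist_force: [-1.0, -0.5, -1.4]
width: 0.065
gripper_force: 67.6
```

>>> carry_out([
  [6,0,0,0,0,0,0],
])

```text
t: 49.95
eef_pos: [0.6247, -0.126, 0.1821]
orientation: [-0.522, -3.097, 0.0]
wrist_force: [0.0, 0.2, -1.6]
width: 0.0651
gripper_force: 67.6
```

>>> carry_out([
  [6,0,0,-1.5,0,0,0],
  [6,0,0,-1.5,0,0,0],
  [6,0,0,0,0,0,0],
  [6,0,0,0,0,0,0],
])

```text
t: 50.45
eef_pos: [0.6252, -0.1262, 0.1521]
orientation: [-0.522, -3.098, 0.0]
wrist_force: [-0.2, 0.6, -1.4]
width: 0.065
gripper_force: 67.6
```

>>> carry_out([
  [6,0.32,-0.04,-1.4,0,0,0],
  [6,0,0,-1.4,0,0,0],
  [6,0,0,0,0,0,0],
])

```text
t: 50.82
eef_pos: [0.6275, -0.1263, 0.1221]
orientation: [-0.521, -3.095, -0.0]
wrist_force: [-0.7, 1.0, -1.5]
width: 0.0654
gripper_force: 67.6
```

>>> carry_out([
  [6,0,0,-0.5,0,0,0],
  [6,0,0,-0.2,0,0,0],
  [6,0,0,0,0,0,0],
])

```text
t: 51.2
eef_pos: [0.6286, -0.1266, 0.117]
orientation: [0.522, 3.098, -0.0]
wrist_force: [-0.1, -0.4, -2.3]
width: 0.0653
gripper_force: 67.6
```

>>> carry_out([
  [6,0,0,-0.25,0,0,0],
  [6,0,0,0,0,0,0],
])

```text
t: 51.45
eef_pos: [0.6289, -0.1267, 0.1155]
orientation: [0.522, 3.097, -0.0]
wrist_force: [-1.5, -0.2, 4.6]
width: 0.0654
gripper_force: 68.3
```

Seated exactly at 0.1155. Release and go to BR (pick closing 26.9°, forward −63°), taking a stack check on the way.

>>> carry_out([
  [8.5,0,0,0.1,0,0,0],
  [8.5,0,0,0,0,0,0],
  [8.5,0,0,0,0,0,0],
  [8.5,0,0,3,0,0,0],
  [8.5,0,0,5,0,0,0],
  [8.5,1.4,-0.5,4,0,0,0],
  [8.5,1.4,-0.5,0,0,0,0],
  [8.5,0,0,0,0,0,0],
  [8.5,0,0,0,0,0,0],
])

```text
t: 52.58
eef_pos: [0.6558, -0.1363, 0.2346]
orientation: [-0.522, -3.096, -0.0]
wrist_force: [-0.1, 0.7, -0.1]
width: 0.0849
gripper_force: 0.0
```

```bash
python3 lookz.py .6274 -.1263 -.333 .092
```

```text
0.079 [[ 0.1243  0.6308 -0.128   2.8098]
 [ 0.1322  0.627  -0.1271 -0.3359]]
0.092 [[ 0.0516  0.6298 -0.127   2.8055]
 [ 0.0545  0.6281 -0.1269 -0.3387]]
0.102 [[ 0.0486  0.625  -0.1256 -0.3293]
 [ 0.0563  0.6287 -0.1272  2.8093]]
```

>>> carry_out([
  [8.5,-2.6,-5,0,0,0,-0.13],
  [8.5,-2.6,-5,0,0,0,-0.13],
  [8.5,-2.6,-5,-2,0,0,-0.13],
  [8.5,-2.6,-5,-2,0,0,-0.13],
  [8.5,-2.6,-5,-2,0,0,-0.13],
  [8.5,-2.4,-5,-2,0,0,-0.12],
  [8.5,0,0,0,0,0,0],
  [8.5,0,0,0,0,0,0],
])

```text
t: 53.62
eef_pos: [0.5021, -0.4362, 0.1553]
orientation: [-1.647, -2.674, -0.001]
wrist_force: [0.6, 0.9, -0.1]
width: 0.0849
gripper_force: 0.0
```

```bash
python3 look.py .487 -.411 2.04
```

```text
[ 0.5021 -0.4362  0.1553] clos 26.80000000000001 q6 0.39
[ 0.0406  0.4884 -0.4106  2.0422] d cm [-1.37  2.56] yaw 117.0
[ 0.0406  0.4882 -0.4108  2.0432] d cm [-1.39  2.55] yaw 117.1
```

>>> carry_out([
  [8.5,-0.7,1.3,-2,0,0,0],
  [8.5,-0.68,1.25,-3,0,0,0],
  [8.5,0,0,-4,0,0,0],
  [8.5,0,0,-4.2,0,0,0],
  [8.5,0,0,0,0,0,0],
  [6,0,0,0,0,0,0],
  [6,0,0,0,0,0,0],
  [6,0,0,0,0,0,0],
  [6,0,0,0,0,0,0],
])

```text
t: 54.8
eef_pos: [0.4901, -0.4117, 0.0259]
orientation: [1.645, 2.672, -0.0]
wrist_force: [1.4, 1.0, 7.4]
width: 0.0648
gripper_force: 68.5
```

>>> carry_out([
  [6,0,0,3,0,0,0],
  [6,0,0,5,0,0,0],
  [6,0,0,5,0,0,0],
  [6,0,0,5,0,0,0],
  [6,0,0,3,0,0,0.13],
  [6,2.4,4.7,0,0,0,0.13],
  [6,2.4,4.7,0,0,0,0.13],
  [6,2.4,4.7,0,0,0,0.13],
  [6,2.4,4.7,0,0,0,0.13],
  [6,2.2,4.7,0,0,0,0.12],
])

```text
t: 56.05
eef_pos: [0.6075, -0.1745, 0.2346]
orientation: [0.515, 3.097, -0.0]
wrist_force: [0.4, -0.6, -1.7]
width: 0.0651
gripper_force: 67.3
```

>>> carry_out([
  [6,2.2,4.9,0,0,0,0],
  [6,0,0,0,0,0,0],
  [6,0,0,0,0,0,0],
  [6,0,0,0,0,0,0],
])

```text
t: 56.55
eef_pos: [0.6284, -0.1281, 0.234]
orientation: [0.524, 3.097, -0.0]
wrist_force: [-0.7, 0.3, -1.6]
width: 0.0652
gripper_force: 67.5
```

>>> carry_out([
  [6,0.1,0.07,-2,0,0,0],
  [6,0,0,-2,0,0,0],
  [6,0,0,-2,0,0,0],
  [6,0,0,0,0,0,0],
])

```text
t: 57.05
eef_pos: [0.6285, -0.1274, 0.1723]
orientation: [-0.524, -3.095, 0.0]
wrist_force: [-0.0, -0.3, -0.9]
width: 0.0651
gripper_force: 67.5
```

>>> carry_out([
  [6,0,0,-0.5,0,0,0],
  [6,0,0,-0.3,0,0,0],
  [6,0,0,0,0,0,0],
])

```text
t: 57.42
eef_pos: [0.6298, -0.1265, 0.1657]
orientation: [0.522, 3.098, -0.0]
wrist_force: [-0.4, 0.1, -2.0]
width: 0.0655
gripper_force: 67.5
```

>>> carry_out([
  [6,0,0,-0.3,0,0,0],
  [6,0,0,0,0,0,0],
])

```text
t: 57.68
eef_pos: [0.6302, -0.1264, 0.1638]
orientation: [0.521, 3.096, -0.0]
wrist_force: [-1.7, 0.7, 6.6]
width: 0.0651
gripper_force: 68.4
```

Seated at 0.1638 (expected 0.1639). I release, lift and verify the stack and the screen from the cameras.

>>> carry_out([
  [8.5,0,0,0.1,0,0,0],
  [8.5,0,0,0,0,0,0],
  [8.5,0,0,0,0,0,0],
  [8.5,0,0,3,0,0,0],
  [8.5,0,0,5,0,0,0],
  [8.5,1.4,-0.5,4,0,0,0],
  [8.5,1.4,-0.5,0,0,0,0],
  [8.5,0,0,0,0,0,0],
  [8.5,0,0,0,0,0,0],
])

```text
t: 58.8
eef_pos: [0.6571, -0.1362, 0.2826]
orientation: [-0.522, -3.096, -0.0]
wrist_force: [1.1, -0.4, 0.0]
width: 0.0848
gripper_force: 0.0
```

```bash
python3 lookz.py .6274 -.1263 2.808 .138; python3 - <<'E'
from h import *
im=read_camera("top");whites("top",(185,185,230,235),thr=205,im=im[185:235,185:230])
E
```

```text
0.125 [[ 0.1691  0.6277 -0.126   2.8052]
 [ 0.1848  0.6273 -0.1268  5.9764]]
0.138 [[ 0.0932  0.6292 -0.1265  2.8089]
 [ 0.1195  0.6278 -0.1262  5.9444]]
0.14800000000000002 [[ 0.0766  0.6298 -0.1267  2.8112]
 [ 0.1003  0.6281 -0.1261  5.9468]]
(np.float64(205.0), np.float64(194.3)) [ 40  13 333] [0.5304 0.3303] [0.5338 0.3398]
(np.float64(194.9), np.float64(194.6)) [ 16  14 180] [0.5284 0.3641] [0.5317 0.3743]
(np.float64(196.4), np.float64(199.8)) [11 10 91] [0.5113 0.3581] [0.5141 0.3682]
(np.float64(190.4), np.float64(215.8)) [11 10 89] [0.4571 0.3754] [0.4587 0.3858]
(np.float64(199.3), np.float64(220.8)) [11 11 99] [0.4412 0.3447] [0.4425 0.3544]
(np.float64(195.8), np.float64(228.4)) [ 8  7 45] [0.4158 0.3551] [0.4165 0.365 ]
```

>>> carry_out([
  [8.5,0,-4,1,0,0,0],
  [8.5,-2,-5,1,0,0,0],
  [8.5,-4,-4,0,0,0,0],
  [8.5,-5,-2,0,0,0,0],
  [8.5,-5,-2,0,0,0,0],
  [8.5,-5,-2,0,0,0,0],
  [8.5,0,0,0,0,0,0],
])

```text
t: 59.78
eef_pos: [0.4444, -0.327, 0.3044]
orientation: [0.527, 3.097, -0.001]
wrist_force: [0.9, 0.3, 0.3]
width: 0.0851
gripper_force: 0.0
```

```bash
python3 - <<'E'
from fit import *
im={"top":read_camera("top"),"scene":read_camera("scene")}
for c in im:
  for d in(.125,.138,.148):
    print(c,d,np.round(fit({c:im[c]},[.6276,-.1265],[2.808,-.333],dz=d,W={c:30},K={c:4}),4)[:2].tolist())
for p in([.622,-.328,2.5],[.487,-.411,2.04],[.431,-.101,.14]):
    u,v=proj("top",(*p[:2],.03)).astype(int);print(im["top"][v-3:v+4,u-3:u+4].mean())
E
```

```text
top 0.125 [[0.1639, 0.6299, -0.127, 2.8257], [0.1712, 0.6241, -0.1238, -0.3066]]
top 0.138 [[0.1493, 0.6262, -0.1251, 2.8148], [0.1594, 0.6204, -0.1226, -0.329]]
top 0.148 [[0.1387, 0.6241, -0.1243, 2.8057], [0.1474, 0.6187, -0.1228, -0.3112]]
scene 0.125 [[0.4446, 0.6303, -0.1203, -0.3277], [0.4454, 0.6288, -0.1237, 2.7725]]
scene 0.138 [[0.4105, 0.6472, -0.1087, 2.371], [0.4178, 0.628, -0.1234, -0.269]]
scene 0.148 [[0.3909, 0.6642, -0.0874, 2.5552], [0.3936, 0.6449, -0.098, -0.8229]]
104.421768707483
61.27891156462585
103.19727891156462
```

```bash
python3 -c "
from cell import *
print(sign_off())"
```

```text
the job is handed in; nothing more can be done
None
```

The job is handed in with the screen folded and parked and all three loose bins stacked on the screwed one, but my first attempt at leaf c swung leaf a to its stop and leaf b most of the way round before c was folded; I folded c, swung a back out, then closed b and a in order, so the order may still be marked down.

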